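Reload the gravity tube feeder and index it

ROBOT

A 7-joint arm with a two-finger parallel gripper is mounted at the origin on a cart in front of the work surface, level with it; the furniture and walls round the work are solid. World frame = base frame: x ahead of the robot, y to its left, z up, the work surface at z = 0. Lengths are in m, angles in degrees, forces in N, time in s.
With the tool pointing down it reaches from about 0.4 to 0.875 m from the base axis. Payload 4.4 kg.
Tool frame: the origin (TCP) lies on the centre line of the jaws, within the pads' length; the fingertips stand 25 mm ahead of it and the grasp point (between the pads) lies 6 mm ahead of it (robot.tips_ahead is the z of the fingertips in the tool frame, in m); z points along the fingers, y is the line along which they close (so a half turn about z gives the same grasp; the last joint's range is limited). The gripper opens to 85 mm and grips with 20 to 120 N. Pads are 22 mm wide; open, the fingers measure 114 mm over their backs; the gripper's body (76 mm by 85 mm) begins 54 mm behind the grasp point. The pads swing forward as they close: fully open they stand 13 mm farther back than shut.
Start: joints at [-69.03, 36.005, 2.206, 86.941, -1.547, 57.084, -1.146], TCP at [0.272, 0.59, 0.256] pointing down, gripper open.
Joint ranges: [-175.42, 175.42], [-21.48, 121.26], [-71.46, 75.88], [10.55, 141.38], [-63.04, 243.04], [13.31, 113.54], [-168.57, 168.57]. Speed limits (degrees/s): [147.25, 147.25, 180, 180, 180, 180, 180].

INTERFACE

Orientations are given as [roll, pitch, yaw] about the fixed x, y, z axes, in that order (R = Rz(yaw) Ry(pitch) Rx(roll)).
In Python, from workcell import robot gives the robot as it stands.
- The arm moves only by the shell command python3 -m handwheel 'ROWS' [OPENING]. ROWS is JSON, a list of rows, each a list of 6 numbers: the shift along the world's x, y, z in m, then the turn, a rotation vector about the world's x, y, z in degrees. In form: [[dx, dy, dz, ax, ay, az], ...]. A call has 1 to 5 rows; each row shifts and turns the commanded pose from where the row before left it; what a row does not reach is not made up. A row lasts 1/12 s, in which the tool goes at most 41.7 mm and 7.16 degrees, less where a joint would pass 70% of its speed; a pose out of reach is approached as far as the arm can. A call is refused whole if a number of a shift passes 0.0417 or a number of a turn 7.16, either way. A call with a gripper value outside its range is refused whole. OPENING is the finger opening in m, from 0 to 0.0854, set as the call begins (- or left out, the last holds). The fingers move at their own pace and stop on an object; the grip force is fixed at half the most. Time passes only in rows, so rows that do not move let the fingers close. It gives the time, the measured TCP pose, the force, the opening and the grip force at its end, in the units of the state.
- robot.get_obs(): the state, without advancing time (a new reading comes with each control period).
- robot.grab_frame(name): name is "side" or "top" or "wrist"; returns the picture (384x512x3 uint8, blue, green, red); there is no depth.
- robot.get_calibration(name): a dict with "fovy" (degrees; the focal length in pixels is half the picture's height over the tangent of half this angle, whatever the lens; pixels are square), "cx", "cy" (the principal point, pixels), "cam_to_world" (4x4, takes a point from camera to world coordinates). Camera axes: x right, y up, looking along -z (the intrinsics and any distortion apply to the point x, -y, -z); pixel columns grow to the right and rows downward; lengths in m; the calibration is good to about 2 mm. A picture is of the moment at which its call begins: read the wrist's pose just before it. get_calibration takes no time and is no camera call; for the wrist camera it gives the pose at the moment of the call.
- robot.job_done(): hands the job in; it is judged then, once.
The state is a dict: "time": time; "qpos": joint angles; "qvel": joint speeds; "effort": joint torques, N m; "position": TCP position; "ee_rot": TCP orientation; "ft_force": force on the tool from outside, world axes, zero at the start; "moment": the same for the moment, N m; "gripper_width": opening from 0.0 (shut) to 1.0 (fully open); "finger_force": force on a finger pad.
Only numpy, scipy, OpenCV 4.12 (cv2) and the standard library are available. Lean on these libraries where they do the work, as an engineer would, in place of code of your own. Each camera call takes 0.05 s, during which the arm holds its last target. There are 200 camera calls.

TASK

Load the two tubes into the empty tube feeder one by one so that they feed in order, the tube with the paper band first and the plain one on top of it, each lying level with its tip under the hood and its cap at the open end. Then push the feed plunger fully in, once, and let it spring back, so that the banded tube rolls out to the tray and the plain one drops into the feed position; leave the bung, forceps and beaker where they are.

Things in the scene. Friction and masses are not known exactly. Their poses are not given: they have to be found in the camera images.
- feeder: gravity feed magazine fixed to the bench: dark steel base plate 184 x 164 mm, slippery grey bed and ramp, and an upright aluminium stack frame of walls and a hood, 100 mm high in all. Tubes lie in it one on another along its x axis, caps at the +x end, on a bed 24 mm above the bench. Origin on the bench under the middle of the bed, z up, y towards the plunger
- feed_seat (a point): where the lowest tube's middle lies when the stack frame is at mid setting: 33.5 mm above the bench; a second tube lies about 17 mm higher. The frame slides along x on the base and was clamped anywhere up to 11 mm either way of mid setting; its setting is NOT in the readings: feel for its tip end wall with the tube, or look. Axes as the feeder's
- hood_middle (a point): middle of the hood's underside at mid setting, 92 mm high. Tip end, x in mm at mid setting: end wall at -57, side walls 21 mm apart from -57 to -26, hood from -61 to -33, its lip turning up to -26 (99 mm high). So a tube goes in tip first, sloping 20 to 30 degrees, tip under the hood and up to the end wall; then its cap end is let down
- cap_wall_middle (a point): top of the cap end wall's inner face at mid setting: x = +57 mm, 82 mm high. Side walls there 24 mm apart from x = +34 to +61 mm, flared lips to 91 mm. All walls move together with the setting: 114 mm always between the end walls, so a level tube has 3 mm of play lengthwise, 2 mm either way sideways. Sides open for the fingers from x = -26 to +34 mm
- tray_middle (a point): middle of the outlet ramp and tray on the feeder's -y side, 66 mm from the stack. The lowest tube leaves over a 2 mm sill, under the walls of that side (48 mm above the bench), and rolls down to the stop at y = -88 mm. Axes as the feeder's
- plunger (a joint): feed plunger: 0 when out (home), 0.030 m fully in; sprung, takes 2.4 N to start and 6 N fully in, and returns by itself. Pushed in along the feeder's -y. Its white forked slide (27 to 40 mm above the bench, prongs 50 mm apart) shoves the lowest tube out under the wall and carries the rest of the stack until it comes back
- plunger_palm (a point): centre of the outer face (looks to the feeder's +y) of the plunger's upright grey palm plate, 44 mm wide, 7 mm thick, from 20 to 70 mm above the bench; 87 mm from the stack's axis when out. Axes as the feeder's
- banded_tube_center (a point): 15 ml centrifuge tube with orange screw cap, 111 mm long, lying; body 17 mm thick, cap 20 mm thick, 12 mm long, other end tapering to a tip; about 20 g. This one wears a white paper band 22 mm wide near its cap. Point: its middle, half-way along and on its axis; y axis from cap to tip, z up as it lies
- banded_tube_cap (a point): centre of the cap's flat end of the banded tube, 55.5 mm from its middle
- plain_tube_center (a point): 15 ml centrifuge tube with orange screw cap, 111 mm long, lying; body 17 mm thick, cap 20 mm thick, 12 mm long, other end tapering to a tip; about 20 g. This one has no band. Point: its middle, on its axis; y axis from cap to tip, z up as it lies
- plain_tube_cap (a point): centre of the cap's flat end of the plain tube, 55.5 mm from its middle
- rubber_bung: bystander: red-brown rubber bung, 35 mm, 28 mm high, origin under it
- forceps: bystander: steel forceps 130 mm long, lying along their y axis, origin under the middle
- beaker: bystander: small glass beaker, 58 mm, 71 mm high, origin under it

How it is judged:
By the outcome, as a careful person would: the job done as asked, in the order asked, and still so for the second after the job is handed in, with the robot touching nothing.
It also fails if it takes over 61 s, if anything falls off the work surface, if the arm or the gripper's body presses on something with over 40 N, if the wrist force passes 120 N, or if a joint passes its speed limit or range.

## Working session

There is one attempt and no reset: what is moved stays moved. The work goes in short steps, Python scripts to look and compute and a shell command to move; the robot and the scene stay as the last step left them, time stands still between calls to the robot, and variables do not carry over. Pictures are saved under pics/ and viewed, at most 10 in all, crops included, and the job is handed in when it is done.

```bash
mkdir -p pics; ls
cat > h.py <<'E'
import numpy as np, cv2
from workcell import robot
def ray(c,u,v):
    f=192/np.tan(np.radians(c['fovy'])/2); M=np.array(c['cam_to_world'])
    d=M[:3,:3]@np.array([(u-c['cx'])/f,-(v-c['cy'])/f,-1]); return M[:3,3],d
def onz(c,u,v,z):
    o,d=ray(c,u,v); return o+d*(z-o[2])/d[2]
def proj(c,p):
    f=192/np.tan(np.radians(c['fovy'])/2); M=np.array(c['cam_to_world'])
    q=M[:3,:3].T@(np.array(p)-M[:3,3]); return c['cx']-f*q[0]/q[2], c['cy']+f*q[1]/q[2]
E
python3 - <<'E'
from h import *
o=robot.get_obs(); print(o['time'],o['position'],o['ee_rot'],robot.tips_ahead)
for n in ('side','top'):
    c=robot.get_calibration(n); print(n,c); im=robot.grab_frame(n); cv2.imwrite(f'pics/{n}0.png',im)
    cv2.imwrite(f'pics/{n}0b.png',cv2.resize(im,(800,600),interpolation=cv2.INTER_CUBIC))
E
```

```text
pics
0.0 [0.27176275 0.58981321 0.25538531] [-1.79889741e+02  1.19843504e-03  1.55260124e+02] 0.025
side {'fovy': 42.30779241860924, 'cx': 258.7305595969057, 'cy': 195.59289658413468, 'cam_to_world': array([[ 0.99990179,  0.0084675 , -0.01116774,  0.56066904],
       [-0.01394733,  0.67935131, -0.73368063, -0.84078239],
       [ 0.00137438,  0.73376434,  0.67940269,  0.90608388],
       [ 0.        ,  0.        ,  0.        ,  1.        ]])}
top {'fovy': 57.1460794616726, 'cx': 256.85329623825487, 'cy': 196.25831552904015, 'cam_to_world': array([[-0.00441386,  0.99738441, -0.0721447 ,  0.49305085],
       [-0.99942669, -0.00682168, -0.03316267,  0.02063117],
       [-0.03356808,  0.07195697,  0.99684271,  1.19220486],
       [ 0.        ,  0.        ,  0.        ,  1.        ]])}
```

View pics/top0b.png

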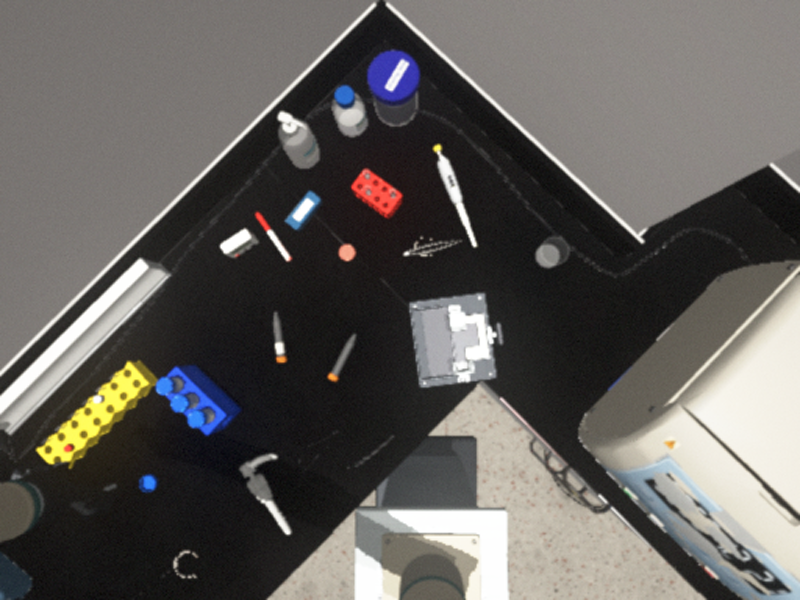

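View pics/side0b.png

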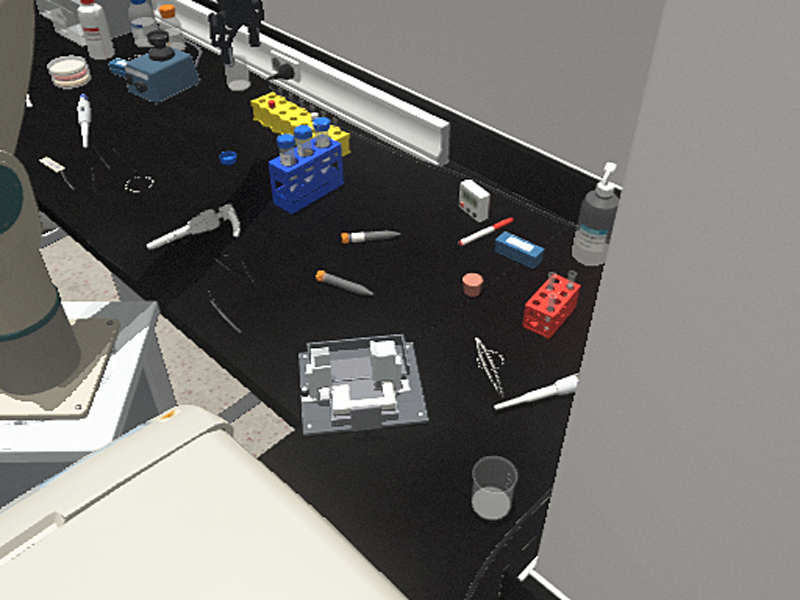

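The top view (800x600 scaled) shows the banded tube at about (280,338), the plain one at (342,358), both with caps toward the robot. The feeder is at about (453,340), with its plunger at (498,333) facing world -y. The side view agrees.

Run:
```python
from h import *
im=cv2.imread('pics/top0.png'); c=robot.get_calibration('top')
hsv=cv2.cvtColor(im,cv2.COLOR_BGR2HSV)
m=cv2.inRange(hsv,(5,140,120),(20,255,255)); n,l,s,ce=cv2.connectedComponentsWithStats(m)
g=(im.max(2)>70).astype(np.uint8)
for i in range(1,n):
    if s[i,4]<15: continue
    u,v=ce[i]; 
    if not(150<u<260 and 190<v<260): continue
    n2,l2,s2,c2=cv2.connectedComponentsWithStats(g)
    k=l2[int(round(v)),int(round(u))]; ys,xs=np.where(l2==k)
    P=np.array([onz(c,x,y,.009)[:2] for x,y in zip(xs,ys)])
    mu=P.mean(0); w,V=np.linalg.eigh(np.cov((P-mu).T)); d=V[:,1]; 
    if d[0]<0: d=-d
    t=(P-mu)@d; q=(P-mu)@V[:,0]; mid=mu+d*(t.max()+t.min())/2
    print('cap',ce[i],onz(c,u,v,.01),'mid',mid,'len',np.ptp(t),'wid',np.ptp(q),'yaw',np.degrees(np.arctan2(d[1],d[0])))
a=cv2.resize(im[180:255,255:330],(600,600),interpolation=cv2.INTER_CUBIC)
cv2.imwrite('pics/f1.png',a)
```

```text
cap [179.5 229.5] [0.46821429 0.32096089 0.01      ] mid [0.51368403 0.32787366] len 0.11006893931067857 wid 0.023953425794133055 yaw 8.269866868700474
cap [212.375 241.125] [0.42905311 0.20959349 0.01      ] mid [0.47122516 0.18769201] len 0.11056499450254992 wid 0.02405314115975929 yaw -27.245689754239887
```

View pics/f1.png

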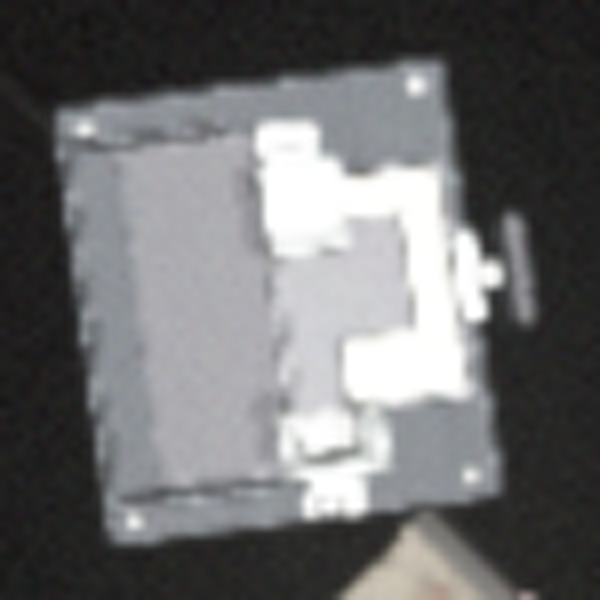

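The crop shows the base plate corners at TL(57,105), TR(442,62), BR(500,495) and BL(108,545). The hood is at (297,205) at the far end, the cap end wall at (330,450), and the palm from (512,215) to (528,322).

Run:
```python
from h import *
c=robot.get_calibration('top')
F=lambda x,y,z: onz(c,255+(x+.5)/8-.5,180+(y+.5)/8-.5,z)
K=[F(*p,.005) for p in ((57,105),(442,62),(500,495),(108,545))]
K=np.array(K)[:,:2]; print(K, K.mean(0))
print([np.linalg.norm(K[i]-K[(i+1)%4]) for i in range(4)])
d=(K[0]+K[1]-K[2]-K[3]); print('yaw tipdir',np.degrees(np.arctan2(d[1],d[0])))
d=(K[0]+K[3]-K[1]-K[2]); print('yaw from y',np.degrees(np.arctan2(-d[0],d[1])))
print('palm',F(512,215,.07),F(530,322,.07),'hood',F(297,205,.1),'capwall',F(330,450,.082))
for p in ((253,125),(322,122),(275,253),(345,240)):print('hood corner',F(*p,.1))
o=robot.get_obs(); cw=robot.get_calibration('wrist'); print(cw['fovy'])
M=np.array(cw['cam_to_world']); print(M, o['position'])
```

```text
[[ 0.59095824  0.04372929]
 [ 0.60795367 -0.11843323]
 [ 0.42684439 -0.13970703]
 [ 0.40652724  0.02343453]] [ 0.50807089 -0.04774411]
[np.float64(0.16305069409064313), np.float64(0.18235445144840373), np.float64(0.1644018137162044), np.float64(0.18554425178019385)]
yaw tipdir 6.487699643874904
yaw from y 6.543268051987637
palm [ 0.54060001 -0.13748998  0.07      ] [ 0.49829285 -0.14384279  0.07      ] hood [ 0.54368039 -0.05067411  0.1       ] capwall [ 0.44875283 -0.06359112  0.082     ]
hood corner [ 0.57480292 -0.0340292   0.1       ]
hood corner [ 0.57578266 -0.06069734  0.1       ]
hood corner [ 0.52518412 -0.04198952  0.1       ]
hood corner [ 0.53005272 -0.06899167  0.1       ]
66.69542334823174
[[ 0.41723667 -0.87571279 -0.24298284  0.21113301]
 [ 0.90879428  0.40129453  0.11426136  0.61865134]
 [-0.00255245 -0.26849545  0.96327757  0.37311711]
 [ 0.          0.          0.          1.        ]] [0.27177371 0.58990155 0.25549435]
```

```bash
python3 -m handwheel '[[0.0236,-0.0263,-0.0105,0,0,3.3],[0.0236,-0.0263,-0.0105,0,0,3.3],[0.0236,-0.0263,-0.0105,0,0,3.3],[0.0236,-0.0263,-0.0105,0,0,3.3],[0.0236,-0.0263,-0.0105,0,0,3.3]]' 0.045
python3 -m handwheel '[[0.0236,-0.0263,-0.0105,0,0,3.3],[0.0236,-0.0263,-0.0105,0,0,3.3],[0.0236,-0.0263,-0.0105,0,0,3.3],[0.0236,-0.0263,-0.0105,0,0,3.3],[0.0236,-0.0263,-0.0105,0,0,3.3]]'
python3 -m handwheel '[[0,0,0,0,0,0]]'
python3 - <<'E'
from h import *
c=robot.get_calibration('wrist'); im=robot.grab_frame('wrist'); cv2.imwrite('pics/w1.png',im)
np.save('w1.npy',c['cam_to_world'])
hsv=cv2.cvtColor(im,cv2.COLOR_BGR2HSV)
m=cv2.inRange(hsv,(5,140,100),(20,255,255)); n,l,s,ce=cv2.connectedComponentsWithStats(m)
for i in range(1,n):
    if s[i,4]>100: print(s[i],ce[i],onz(c,*ce[i],.01))
print(robot.get_obs()['ee_rot'])
E
```

```text
time: 0.52
position: [0.3906, 0.4573, 0.203]
ee_rot: [-180.0, -0.0, 172.0]
ft_force: [0.4, -0.2, -0.1]
gripper_width: 0.523
finger_force: 0.0
time: 0.93
position: [0.5087, 0.3258, 0.1505]
ee_rot: [-180.0, -0.0, -171.6]
ft_force: [0.3, 0.3, 0.1]
gripper_width: 0.526
finger_force: 0.0
time: 1.02
position: [0.5135, 0.3172, 0.1487]
ee_rot: [-179.5, -0.0, -172.3]
ft_force: [0.1, -1.2, -0.2]
gripper_width: 0.528
finger_force: 0.0
[-1.79745588e+02 -8.54328524e-02 -1.72246344e+02]
```

View pics/w1.png

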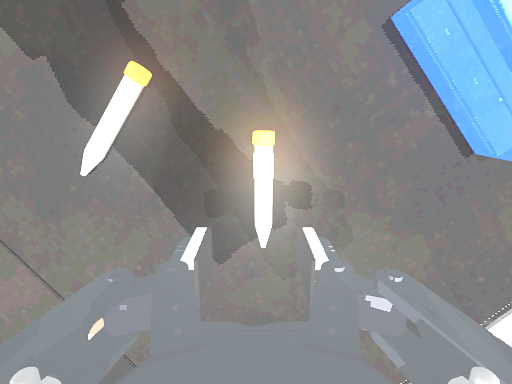

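The wrist picture shows the banded tube between the finger lines, with its cap at (263,138) and tip at (263,247). The plain tube is at upper left, with its cap at (138,73) and tip at (84,172).

Run:
```python
from h import *
c=dict(robot.get_calibration('wrist')); 
print('now',robot.get_obs()['position']); 
c['cam_to_world']=np.load('w1.npy')
for n,a,b in (('band',(263.5,131),(263.5,248)),('plain',(144,65),(83,175))):
    A=onz(c,*a,.010)[:2];B=onz(c,*b,.008)[:2];d=B-A
    print(n,'mid',(A+B)/2,'len',np.hypot(*d),'yaw',np.degrees(np.arctan2(d[1],d[0])))
```

```text
now [0.51096207 0.32124585 0.14957658]
band mid [0.51927596 0.32532447] len 0.11185157717049801 yaw 8.28504745951849
plain mid [0.47505386 0.18656059] len 0.11354192471194441 yaw -27.665811993934863
```

```bash
python3 -m handwheel '[[0.004,-0.0015,-0.030,0,0,0],[0,0,-0.030,0,0,0],[0,0,-0.030,0,0,0],[0,0,-0.022,0,0,0],[0,0,-0.010,0,0,0]]'
python3 -m handwheel '[[0,0,0,0,0,0],[0,0,0,0,0,0]]'
python3 -m handwheel '[[0,0,0,0,0,0],[0,0,0,0,0,0],[0,0,0,0,0,0],[0,0,0,0,0,0],[0,0,0,0,0,0]]' 0.0
```

```text
time: 1.48
position: [0.5094, 0.326, 0.0263]
ee_rot: [-179.9, -0.3, -171.7]
ft_force: [-0.4, 0.4, 0.6]
gripper_width: 0.527
finger_force: 0.0
time: 1.65
position: [0.5117, 0.3267, 0.0296]
ee_rot: [180.0, -0.0, -171.7]
ft_force: [0.0, -0.6, 0.3]
gripper_width: 0.528
finger_force: 0.0
time: 2.07
position: [0.5129, 0.3266, 0.031]
ee_rot: [179.9, 0.1, -171.8]
ft_force: [-0.3, 0.3, 6.5]
gripper_width: 0.163
finger_force: 59.0
```

```bash
python3 -m handwheel '[[0,0,0.03,0,0,0],[0,0,0.04,0,0,0],[0,0,0.04,0,0,0],[0,-0.02,0.036,0,0,0],[0,-0.036,0.01,0,0,-1.8]]'
python3 -m handwheel '[[0,-0.04,0,0,0,0],[0,-0.04,0,0,0,0],[0,-0.04,0,0,0,0],[0,-0.04,0,0,0,0],[0,-0.04,0,0,0,0]]'
python3 -m handwheel '[[0,-0.04,0,0,0,0],[0,-0.04,0,0,0,0],[0,-0.03,0,0,0,0],[0,-0.02,0,0,0,0],[0,0,0,0,0,0]]'
python3 -m handwheel '[[0,0,0,0,0,0],[0,0,0,0,0,0],[0,0,0,0,0,0]]'
python3 - <<'E'
from h import *
c=robot.get_calibration('wrist'); im=robot.grab_frame('wrist'); cv2.imwrite('pics/w2.png',im)
np.save('w2.npy',c['cam_to_world']); cv2.imwrite('pics/w2b.png',cv2.resize(im,(800,600),interpolation=cv2.INTER_CUBIC))
E
```

```text
time: 2.48
position: [0.5141, 0.2764, 0.1918]
ee_rot: [179.5, 0.6, -173.2]
ft_force: [1.5, -0.6, -0.4]
gripper_width: 0.16
finger_force: 59.1
time: 2.9
position: [0.5118, 0.068, 0.186]
ee_rot: [-180.0, 0.1, -173.5]
ft_force: [0.3, 0.3, -0.2]
gripper_width: 0.159
finger_force: 59.0
time: 3.32
position: [0.5115, -0.0665, 0.1857]
ee_rot: [-179.8, -0.0, -174.0]
ft_force: [0.6, -0.3, 0.0]
gripper_width: 0.164
finger_force: 59.0
time: 3.57
position: [0.5122, -0.0584, 0.1855]
ee_rot: [180.0, 0.0, -173.4]
ft_force: [-0.1, 0.4, -0.3]
gripper_width: 0.159
finger_force: 59.0
```

View pics/w2b.png

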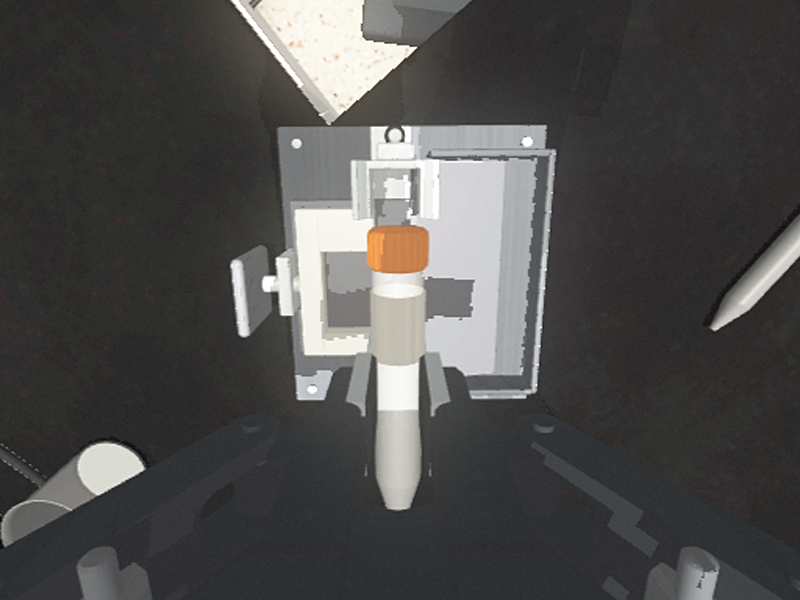

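The wrist view (800x600) shows the banded tube in hand, with its cap end at row 228 and tip at (397,508). The feeder is below: cap-end side walls at columns 352-438, rows 160-218, base corners (278,127) and (546,125), palm around (250,290).

Run:
```python
from h import *
c=dict(robot.get_calibration('wrist')); c['cam_to_world']=np.load('w2.npy')
s=512/800.; G=lambda u,v,z: onz(c,(u+.5)*s-.5,(v+.5)*s-.5,z)[:2]
K={k:G(*p) for k,p in dict(TL=(278,127,.005),TR=(546,125,.005),BLs=(312,389,.006),TLs=(296,143,.006),TRs=(527,142,.006),
 lipA=(352,160,.091),lipB=(438,160,.091),lipC=(354,218,.091),lipD=(438,217,.091),palm1=(233,262,.070),palm2=(243,335,.070),cap=(398,230,.172),tip=(397,508,.165)).items()}
for k,v in K.items(): print(k,v)
d=K['TR']-K['TL']; print(np.hypot(*d),'yaw',np.degrees(np.arctan2(-d[0],d[1])))
d=K['palm1']-K['palm2'];print('palm',np.hypot(*d))
o=np.array([.5085,-.0577]);a=np.radians(186.5);R=np.array([[np.cos(a),np.sin(a)],[-np.sin(a),np.cos(a)]])
for k,v in K.items(): print(k,'feeder mm',(R@(v-o)*1000).round(1))
p=robot.get_obs()['position'];print(p, 'TCP in feeder',R@(p[:2]-o)*1000)
```

```text
TL [ 0.42832753 -0.14210958]
TR [0.40802022 0.02127473]
BLs [ 0.60223967 -0.10947329]
TLs [ 0.43639778 -0.13037561]
TRs [0.41920532 0.01132527]
lipA [ 0.44330416 -0.0868423 ]
lipB [ 0.43884592 -0.04878763]
lipC [ 0.4686772  -0.08363332]
lipD [ 0.46372584 -0.04526989]
palm1 [ 0.50080852 -0.14572397]
palm2 [ 0.54063597 -0.1395213 ]
cap [ 0.46178385 -0.06415009]
tip [ 0.56203298 -0.05273197]
0.16464148403354786 yaw 7.085052984933593
palm 0.04030755311835884
TL feeder mm [89.2 74.8]
TR feeder mm [ 90.9 -89.8]
BLs feeder mm [-87.3  62.1]
TLs feeder mm [79.9 64. ]
TRs feeder mm [ 80.9 -78.7]
lipA feeder mm [68.1 21.6]
lipB feeder mm [ 68.2 -16.7]
lipC feeder mm [42.5 21.3]
lipD feeder mm [ 43.1 -17.4]
palm1 feeder mm [17.6 86.6]
palm2 feeder mm [-22.7  84.9]
cap feeder mm [47.1  1.1]
tip feeder mm [-53.8   1.1]
[ 0.51215706 -0.05835888  0.18550063] TCP in feeder [-3.5589635   1.06863554]
```

Run:
```python
from h import *
im=robot.grab_frame('side'); cv2.imwrite('pics/s2.png',im)
w=cv2.imread('pics/w2.png')
s0=cv2.imread('pics/side0.png')
def orange(im,roi,lo):
    hsv=cv2.cvtColor(im,cv2.COLOR_BGR2HSV); m=cv2.inRange(hsv,(5,130,lo),(25,255,255)); 
    x0,y0,x1,y1=roi; k=np.zeros_like(m);k[y0:y1,x0:x1]=m[y0:y1,x0:x1]; ys,xs=np.where(k>0); return xs.mean(),ys.mean(),len(xs),xs.min(),xs.max(),ys.min(),ys.max()
a=orange(im,(190,150,280,280),100); b=orange(w,(220,120,300,200),100); print(a,b)
cs=robot.get_calibration('side'); cw=dict(robot.get_calibration('wrist')); cw['cam_to_world']=np.load('w2.npy')
o1,d1=ray(cs,*a[:2]);o2,d2=ray(cw,*b[:2])
A=np.stack([d1,-d2],1); t=np.linalg.lstsq(A,o2-o1,rcond=None)[0]; print(o1+t[0]*d1,o2+t[1]*d2)
h=np.hstack([cv2.resize(x[205:285,185:285],(800,640),interpolation=cv2.INTER_CUBIC)[:, :] for x in (s0,)])
g=cv2.resize(im[135:285,185:285],(400,600),interpolation=cv2.INTER_CUBIC)
f=cv2.resize(s0[210:280,185:277],(400,304),interpolation=cv2.INTER_CUBIC)
out=np.zeros((600,800,3),np.uint8); out[:,:400]=g; out[:304,400:]=f; cv2.imwrite('pics/s2c.png',out)
```

```text
(np.float64(206.8082191780822), np.float64(192.21917808219177), 73, np.int64(202), np.int64(211), np.int64(173), np.int64(208)) (np.float64(253.98996350364965), np.float64(159.1660583941606), 1096, np.int64(235), np.int64(273), np.int64(145), np.int64(174))
[ 0.46263046 -0.06433885  0.19807542] [ 0.46294132 -0.06425124  0.19812846]
```

View pics/s2c.png

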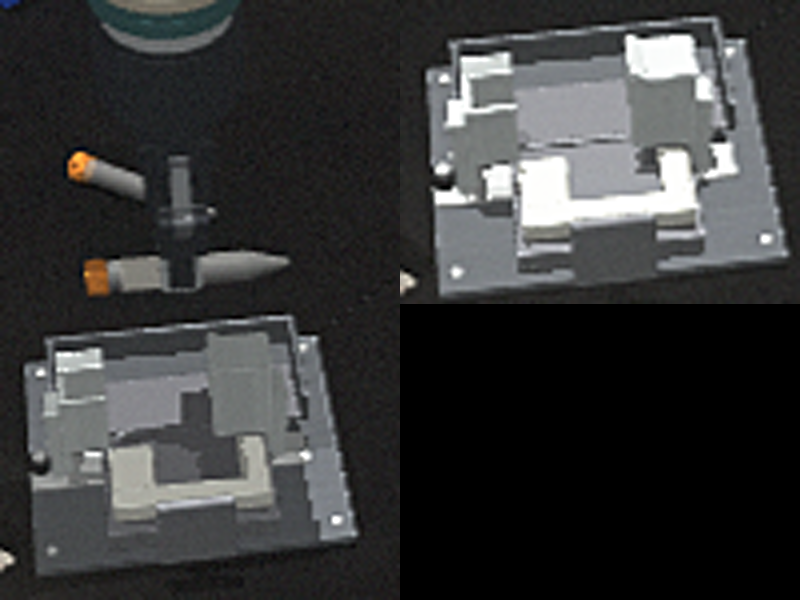

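The left panel shows the held tube level, with its cap at (97,277), tip at (290,262) and finger tips at row 292. The right panel, from the first side view, shows the hood top at columns 627-699, rows 35-75, and the cap walls at columns 460-517.

Run:
```python
from h import *
cs=robot.get_calibration('side'); cw=dict(robot.get_calibration('wrist')); cw['cam_to_world']=np.load('w2.npy')
o=np.array([.5085,-.0577]);a=np.radians(186.5);R=np.array([[np.cos(a),np.sin(a)],[-np.sin(a),np.cos(a)]])
def tri(p,q):
    o1,d1=ray(cs,*p);o2,d2=ray(cw,*q);t=np.linalg.lstsq(np.stack([d1,-d2],1),o2-o1,rcond=None)[0]
    return ((o1+t[0]*d1+o2+t[1]*d2)/2).round(4),np.linalg.norm(o1+t[0]*d1-o2-t[1]*d2).round(4)
L=lambda u,v:(185+(u+.5)/4-.5,135+(v+.5)/4-.5); s=.64
print('cap',tri(L(97,277),(254,159.2)),'tip',tri(L(290,262),(397.5*s-.5,506*s)))
Q=lambda u,v:(185+(u+.5)*.23-.5,210+(v+.5)*.23-.5)
for k,p,z in (('hoodBL',(627,38),.099),('hoodBR',(693,33),.1),('hoodFL',(632,72),.099),('hoodFR',(699,72),.1),('lipBL',(462,60),.091),('lipBR',(512,55),.091),('lipFL',(463,110),.091),('lipFR',(517,105),.091),('scrBL',(445,78),.006),('scrBR',(729,50),.006),('scrFL',(457,272),.006),('scrFR',(766,239),.006)):
    P=onz(cs,*Q(*p),z); print(k,(R@(P[:2]-o)*1000).round(1))
print(robot.get_calibration('wrist').keys(), np.load('w2.npy')[:3,3])
```

```text
cap (array([ 0.4666, -0.0641,  0.1646]), np.float64(0.0039)) tip (array([ 0.568 , -0.0512,  0.1594]), np.float64(0.0037))
hoodBL [-224.    15.4]
hoodBR [-258.9   17.1]
hoodFL [-220.9   39.8]
hoodFR [-254.9   45.1]
lipBL [-137.    12.7]
lipBR [-163.7   12.5]
lipFL [-131.3   47.9]
lipFR [-159.4   47.9]
scrBL [-142.9  -54.8]
scrBR [-310.7  -56.1]
scrFL [-125.5   84.7]
scrFR [-293.1   83.6]
dict_keys(['fovy', 'cx', 'cy', 'cam_to_world']) [ 0.44557974 -0.06623421  0.30315418]
```

Run:
```python
from h import *
cs=robot.get_calibration('side'); 
o=np.array([.5085,-.0577]);a=np.radians(186.5);R=np.array([[np.cos(a),np.sin(a)],[-np.sin(a),np.cos(a)]])
Q=lambda u,v:(185+(u-400+.5)*.23-.5,210+(v+.5)*.23-.5)
for k,p,z in (('hoodBL',(627,38),.099),('hoodBR',(693,33),.1),('hoodFL',(632,72),.099),('hoodFR',(699,72),.1),('lipBL',(462,60),.091),('lipBR',(512,55),.091),('lipFL',(463,110),.091),('lipFR',(517,105),.091),('scrBL',(445,78),.006),('scrBR',(729,50),.006),('scrFL',(457,272),.006),('scrFR',(766,239),.006)):
    P=onz(cs,*Q(*p),z); print(k,(R@(P[:2]-o)*1000).round(1))
for p in ([.4666,-.0641],[.568,-.0512]): print((R@(np.array(p)-o)*1000).round(1))
```

```text
hoodBL [-15.8 -11. ]
hoodBR [-50.4  -9.3]
hoodFL [-16.   13.9]
hoodFR [-50.2  19.2]
lipBL [ 71.1 -13.6]
lipBR [ 44.9 -14. ]
lipFL [72.  22.1]
lipFR [44.3 22.1]
scrBL [ 84.9 -83.6]
scrBR [-79.7 -85.4]
scrFL [83.3 58.2]
scrFR [-81.1  56.6]
[42.4  1.6]
[-59.9   0.3]
```

```bash
python3 -m handwheel '[[-0.0137,-0.0021,0,-0.57,4.97,0],[-0.0137,-0.0021,0,-0.57,4.97,0],[-0.0137,-0.0021,-0.01,-0.57,4.97,0],[0,0,-0.03,0,0,0],[0,0,-0.0335,0,0,0]]'
python3 -m handwheel '[[0,0,0,0,0,0],[0,0,0,0,0,0],[0,0,0,0,0,0],[0,0,0,0,0,0]]'
python3 - <<'E'
from h import *
c=robot.get_calibration('wrist'); im=robot.grab_frame('wrist'); sd=robot.grab_frame('side'); cv2.imwrite('pics/w3.png',im);cv2.imwrite('pics/s3.png',sd)
np.save('w3.npy',c['cam_to_world'])
out=np.zeros((600,800,3),np.uint8); out[:384,:512]=im; out[:384,512:]=cv2.resize(sd[150:278,180:276],(288,384),interpolation=cv2.INTER_CUBIC); 
cv2.imwrite('pics/w3c.png',out[:384])
E
```

```text
time: 4.08
position: [0.473, -0.0653, 0.1118]
ee_rot: [-179.9, -14.8, -173.4]
ft_force: [1.0, -1.4, -0.8]
gripper_width: 0.16
finger_force: 59.1
time: 4.42
position: [0.471, -0.0662, 0.1125]
ee_rot: [-180.0, -15.0, -173.5]
ft_force: [-0.1, -0.1, 0.2]
gripper_width: 0.16
finger_force: 61.3
```

View pics/w3c.png

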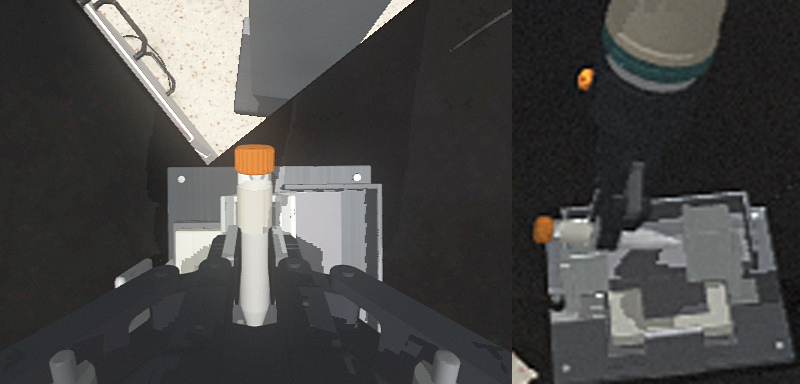

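The wrist half shows the tube axis at column about 254, with the cap-wall lips from column 222 to 296. The side half shows the tip just short of the hood.

Run:
```python
from h import *
im=cv2.imread('pics/w3.png'); g=cv2.cvtColor(im,cv2.COLOR_BGR2GRAY)
for r in (198,202,208,216): print(r,[int(x) for x in g[r,214:304]])
c=dict(robot.get_calibration('wrist'));c['cam_to_world']=np.load('w3.npy')
o=np.array([.5085,-.0577]);a=np.radians(186.5);R=np.array([[np.cos(a),np.sin(a)],[-np.sin(a),np.cos(a)]])
for p in ((221.5,198,.091),(296,198,.091),(254.5,150,.135),(253,322,.075),(181,179,.006),(357,177,.006)): print(p,(R@(onz(c,*p)[:2]-o)*1000).round(1))
```

```text
198 [111, 115, 115, 115, 113, 117, 163, 219, 220, 226, 219, 186, 188, 188, 190, 187, 187, 187, 184, 200, 239, 243, 237, 187, 191, 200, 205, 214, 219, 219, 221, 224, 226, 225, 224, 226, 227, 226, 224, 226, 227, 227, 225, 225, 224, 224, 225, 225, 221, 218, 211, 211, 215, 214, 208, 203, 191, 187, 222, 239, 229, 177, 179, 180, 179, 177, 179, 174, 164, 164, 165, 167, 160, 187, 240, 238, 243, 255, 255, 255, 254, 218, 195, 194, 196, 197, 196, 196, 195, 195]
202 [114, 116, 117, 115, 114, 117, 152, 219, 221, 225, 213, 155, 167, 188, 190, 186, 186, 187, 184, 192, 209, 168, 156, 167, 191, 199, 205, 215, 217, 218, 222, 223, 226, 227, 224, 225, 227, 226, 225, 227, 226, 226, 225, 226, 224, 225, 226, 224, 220, 217, 212, 212, 218, 216, 209, 202, 193, 173, 136, 118, 119, 133, 151, 151, 151, 152, 169, 171, 165, 162, 165, 164, 159, 187, 239, 236, 240, 254, 255, 255, 254, 219, 196, 194, 197, 195, 197, 196, 196, 195]
208 [114, 115, 116, 114, 112, 113, 149, 215, 221, 224, 217, 162, 187, 190, 189, 186, 185, 185, 186, 192, 226, 216, 157, 167, 191, 198, 206, 214, 218, 219, 222, 224, 226, 226, 224, 227, 227, 
[... 207 characters left out ...]
5, 255, 255, 230, 193, 196, 196, 196, 195, 195, 198, 196]
216 [113, 114, 118, 116, 111, 112, 149, 212, 219, 224, 222, 188, 188, 189, 189, 189, 187, 185, 183, 192, 224, 210, 162, 164, 194, 198, 205, 213, 218, 219, 222, 223, 225, 226, 226, 226, 225, 225, 225, 226, 226, 227, 226, 224, 224, 226, 226, 225, 219, 217, 212, 213, 217, 215, 202, 172, 172, 161, 115, 113, 115, 132, 157, 155, 149, 199, 255, 255, 228, 229, 232, 234, 234, 233, 235, 226, 153, 228, 255, 255, 255, 240, 192, 195, 196, 196, 197, 197, 197, 195]
(221.5, 198, 0.091) [67.  21.5]
(296, 198, 0.091) [ 67.1 -17.5]
(254.5, 150, 0.135) [86.5  4.2]
(253, 322, 0.075) [-5.6  5. ]
(181, 179, 0.006) [79.4 64.2]
(357, 177, 0.006) [ 81.2 -79.2]
```

```bash
python3 -m handwheel '[[0,0.0021,0,0,0,0.4],[0.010,0.0011,-0.001,0,0,0],[0.010,0.0012,-0.001,0,0,0],[0.0098,0.0011,-0.001,0,0,0],[0,0,0,0,0,0]]'
python3 -m handwheel '[[0,0,0,0,0,0],[0.002,0.0002,0,0,0,0],[0,0,0,0,0,0]]'
python3 -m handwheel '[[0.002,0.0002,0,0,0,0],[0,0,0,0,0,0],[0,0,0,0,0,0]]'
```

```text
time: 4.93
position: [0.5029, -0.0604, 0.1091]
ee_rot: [-180.0, -14.8, -173.1]
ft_force: [0.6, -0.1, 0.0]
gripper_width: 0.161
finger_force: 61.3
time: 5.18
position: [0.5023, -0.0608, 0.109]
ee_rot: [-180.0, -15.0, -173.1]
ft_force: [0.5, 0.5, 0.5]
gripper_width: 0.157
finger_force: 61.3
time: 5.43
position: [0.5046, -0.0606, 0.1089]
ee_rot: [-180.0, -15.0, -173.1]
ft_force: [0.6, -0.1, -0.6]
gripper_width: 0.164
finger_force: 61.3
```

```bash
for i in 1 ; do python3 -m handwheel '[[0.0015,0.0002,0,0,0,0],[0,0,0,0,0,0],[0,0,0,0,0,0]]' | egrep 'pos|ft'; done
python3 -m handwheel '[[0.0015,0.0002,0,0,0,0],[0,0,0,0,0,0],[0,0,0,0,0,0]]' | egrep 'pos|ft'
python3 -m handwheel '[[0.0015,0.0002,0,0,0,0],[0,0,0,0,0,0],[0,0,0,0,0,0]]' | egrep 'pos|ft'
```

```text
position: [0.5058, -0.0604, 0.1088]
ft_force: [-1.2, 0.0, -0.1]
position: [0.5062, -0.0604, 0.1087]
ft_force: [-6.0, -0.6, 1.6]
position: [0.5065, -0.0603, 0.1087]
ft_force: [-7.1, -1.4, 2.3]
```

```bash
python3 -m handwheel '[[-0.0036,-0.0004,0,0,0,0],[0,0,0,0,0,0],[0,0,-0.008,0,0,0],[0,0,-0.008,0,0,0],[0,0,0,0,0,0]]' | egrep 'pos|ft|wid'
python3 -m handwheel '[[0,0,-0.005,0,0,0],[0,0,-0.004,0,0,0],[0,0,0,0,0,0]]' | egrep 'pos|ft|wid'
python3 -m handwheel '[[-0.002,-0.0002,-0.005,0.4,-3.6,0],[-0.002,-0.0002,-0.005,0.4,-3.6,0],[0,0,0,0,0,0],[0,0,0,0,0,0]]' | egrep 'pos|ft|wid|rot'
```

```text
position: [0.5058, -0.0601, 0.0912]
ft_force: [-0.5, 0.5, 0.4]
gripper_width: 0.16
position: [0.5058, -0.0602, 0.0829]
ft_force: [-0.5, -1.0, -0.0]
gripper_width: 0.158
position: [0.5018, -0.0608, 0.0741]
ee_rot: [-179.9, -7.8, -173.2]
ft_force: [-4.1, -0.9, 0.2]
gripper_width: 0.163
```

```bash
python3 -m handwheel '[[-0.0012,-0.0001,0,0,0,0],[-0.0012,-0.0001,-0.006,0.27,-2.4,0],[-0.0012,-0.0001,-0.0056,0.27,-2.4,0],[0,0,0,0,0,0],[0,0,0,0,0,0]]' | egrep 'pos|ft|wid|rot'
python3 - <<'E'
from h import *
sd=robot.grab_frame('side'); im=robot.grab_frame('wrist'); cv2.imwrite('pics/w4.png',im)
out=np.zeros((384,800,3),np.uint8); out[:,:400]=im[:,56:456]; out[:,400:]=cv2.resize(sd[186:282,180:280],(400,384),interpolation=cv2.INTER_CUBIC); 
cv2.imwrite('pics/w4c.png',out)
E
```

```text
position: [0.4984, -0.0596, 0.0621]
ee_rot: [-180.0, -3.0, -173.1]
ft_force: [-1.5, 2.7, -1.4]
gripper_width: 0.159
```

View pics/w4c.png

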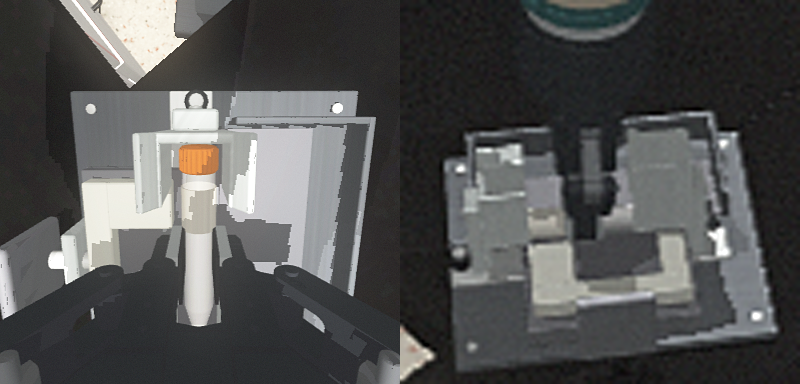

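The picture shows the cap down between the cap-end walls and the tip under the hood.

```bash
python3 -m handwheel '[[-0.0007,0.0003,-0.003,0.15,-1.3,0],[-0.0006,0,-0.0025,0.15,-1.3,0],[0,0,0,0,0,0],[0,0,0,0,0,0]]' | egrep 'pos|ft|wid|rot'
python3 -m handwheel '[[0,0,0,0,0,0],[0,0,0,0,0,0],[0,0,0,0,0,0],[0,0,0,0,0,0]]' 0.034 | egrep 'pos|ft|wid|time'
python3 -m handwheel '[[0,0,0.02,0,0,0],[0,0,0.03,0,0,0],[0,0,0.04,0,0,0],[0,0,0.04,0,0,0],[0,0,0,0,0,0]]' | egrep 'pos|ft|wid'
python3 -m handwheel '[[0,0,0,0,0,0],[0,0,0,0,0,0],[0,0,0,0,0,0]]' | egrep 'pos|ft|wid'
python3 - <<'E'
from h import *
c=robot.get_calibration('wrist');np.save('w5.npy',c['cam_to_world']);sd=robot.grab_frame('side'); im=robot.grab_frame('wrist'); cv2.imwrite('pics/w5.png',im);cv2.imwrite('pics/s5.png',sd)
hsv=cv2.cvtColor(im,cv2.COLOR_BGR2HSV); m=cv2.inRange(hsv,(5,130,90),(32,255,255)); n,l,s,ce=cv2.connectedComponentsWithStats(m)
o=np.array([.5085,-.0577]);a=np.radians(186.5);R=np.array([[np.cos(a),np.sin(a)],[-np.sin(a),np.cos(a)]])
for i in range(1,n):
    if s[i,4]>80:
        for z in (.0335,.0435): print(s[i],ce[i],onz(c,*ce[i],z).round(4),(R@(onz(c,*ce[i],z)[:2]-o)*1000).round(1), 292*.020/( (c['cam_to_world'][2][3]-z)))
hs=cv2.cvtColor(sd,cv2.COLOR_BGR2HSV); m=cv2.inRange(hs,(5,130,70),(25,255,255))[190:260,180:280]; ys,xs=np.where(m); print('side orange',len(xs), xs.mean()+180 if len(xs) else 0, ys.mean()+190 if len(xs) else 0)
E
```

```text
position: [0.4974, -0.0596, 0.0567]
ee_rot: [-179.9, -0.3, -173.1]
ft_force: [-2.1, 4.6, -2.6]
gripper_width: 0.161
time: 8.37
position: [0.4962, -0.0516, 0.0559]
ft_force: [-3.2, 22.3, -6.0]
gripper_width: 0.396
position: [0.5027, -0.0619, 0.194]
ft_force: [1.0, -0.5, 0.6]
gripper_width: 0.402
position: [0.4965, -0.0612, 0.186]
ft_force: [-0.6, 0.6, 0.6]
gripper_width: 0.398
[248 132  20  13 254] [257.64566929 137.91732283] [ 0.4536 -0.0637  0.0335] [55.2 -0.2] 21.581709334522746
[248 132  20  13 254] [257.64566929 137.91732283] [ 0.4528 -0.0639  0.0435] [56.1 -0.1] 22.409865504992787
side orange 5 206.0 248.0
```

Run:
```python
import cv2,numpy as np
im=cv2.imread('pics/w5.png');sd=cv2.imread('pics/s5.png')
out=np.zeros((600,800,3),np.uint8); out[:,:400]=cv2.resize(im[70:280,187:327],(400,600),interpolation=cv2.INTER_CUBIC); out[:384,400:]=cv2.resize(sd[186:282,180:280],(400,384),interpolation=cv2.INTER_CUBIC); 
cv2.imwrite('pics/w5c.png',out)
```

```text
(no output)
```

View pics/w5c.png

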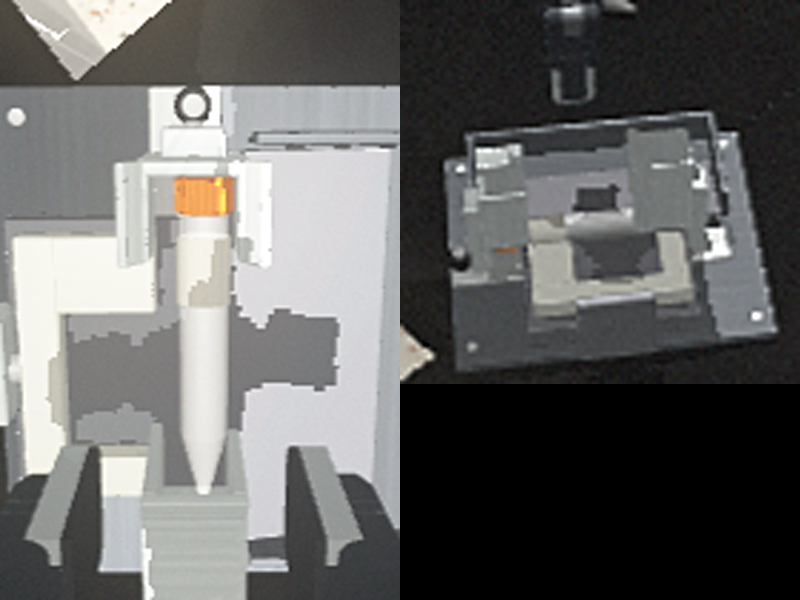

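The banded tube lies level in the bed, with its cap between the end walls at (204,195) and its tip under the hood at (204,490). Next is the plain tube.

```bash
python3 -m handwheel '[[-0.0032,0.0311,0,0,0,-4.3],[-0.0032,0.0311,0,0,0,-4.3],[-0.0032,0.0311,0,0,0,-4.3],[-0.0032,0.0311,-0.01,0,0,-4.3],[-0.0032,0.0311,-0.02,0,0,-4.3]]' 0.045 | egrep 'pos'
python3 -m handwheel '[[-0.0032,0.0311,-0.01,0,0,-4.3],[-0.0032,0.0311,0,0,0,-4.3],[-0.0031,0.0311,0,0,0,-4.3],[0,0,0,0,0,0],[0,0,0,0,0,0]]' | egrep 'pos'
python3 -m handwheel '[[0,0,0,0,0,0],[0,0,0,0,0,0]]' | egrep 'pos|rot'
python3 - <<'E'
from h import *
c=robot.get_calibration('wrist'); im=robot.grab_frame('wrist'); cv2.imwrite('pics/w6.png',im)
hsv=cv2.cvtColor(im,cv2.COLOR_BGR2HSV); m=cv2.inRange(hsv,(8,130,100),(32,255,255)); n,l,s,ce=cv2.connectedComponentsWithStats(m)
for i in range(1,n):
    if s[i,4]>150: print(s[i],ce[i],onz(c,*ce[i],.012).round(4))
g=(im.min(2)>170).astype(np.uint8); n,l,s,ce=cv2.connectedComponentsWithStats(g)
for i in range(1,n):
    if s[i,4]>300 and 180<ce[i][0]<340 and ce[i][1]<280:
        ys,xs=np.where(l==i); 
        vx,vy,x0,y0=cv2.fitLine(np.stack([xs,ys],1).astype(np.float32),2,0,.01,.01).ravel()
        ya,yb=ys.min(),ys.max(); A=onz(c,x0+vx/vy*(ya-y0),ya,.012)[:2];B=onz(c,x0+vx/vy*(yb-y0),yb,.009)[:2]; d=B-A
        print(s[i],A,B,np.hypot(*d),np.degrees(np.arctan2(d[1],d[0])))
print(robot.get_obs()['position'])
E
```

```text
position: [0.4816, 0.0962, 0.1571]
position: [0.4702, 0.1904, 0.1456]
position: [0.4712, 0.1864, 0.1462]
ee_rot: [-179.8, -0.3, 152.3]
[244 129  24  16 351] [255.65527066 136.75783476] [0.4316 0.2083 0.012 ]
[  0 287  20  19 237] [  8.27004219 296.12658228] [ 0.4567 -0.0834  0.012 ]
[ 247  145   19  103 1567] [0.43782529 0.2051503 ] [0.52426852 0.16024352] 0.09741175879461272 -27.45162668570998
[181 228  25  42 409] [0.48206924 0.12409695] [0.51297974 0.08729503] 0.04806079663101699 -49.97257945293705
[304 228  24  42 401] [0.52838037 0.21323561] [0.57577426 0.20840983] 0.04763894413230901 -5.813975048187839
[0.47135232 0.18623907 0.14640736]
```

```bash
python3 -m handwheel '[[-0.002,0.002,-0.030,0,0,0],[0,0,-0.030,0,0,0],[0,0,-0.030,0,0,0],[0,0,-0.020,0,0,0],[0,0,-0.0064,0,0,0]]' | egrep 'pos'
python3 -m handwheel '[[0,0,0,0,0,0],[0,0,0,0,0,0]]' | egrep 'pos|ft'
python3 -m handwheel '[[0,0,0,0,0,0],[0,0,0,0,0,0],[0,0,0,0,0,0],[0,0,0,0,0,0],[0,0,0,0,0,0]]' 0.0 | egrep 'pos|ft|wid'
python3 -m handwheel '[[0,0,0.03,0,0,0],[0,0,0.04,0,0,0],[0,0,0.04,0,0,0],[0,0,0.036,0,0,0],[0,0,0.01,0,0,0]]' | egrep 'pos|wid'
```

```text
position: [0.468, 0.1878, 0.0277]
position: [0.4697, 0.1893, 0.0308]
ft_force: [-0.2, 0.1, 0.6]
position: [0.4701, 0.1903, 0.0317]
ft_force: [-0.3, -1.3, 6.5]
gripper_width: 0.164
position: [0.4718, 0.1912, 0.192]
gripper_width: 0.164
```

```bash
python3 -m handwheel '[[0,-0.0316,0,0,0,4.3],[0,-0.0316,0,0,0,4.3],[0,-0.0316,0,0,0,4.3],[0,-0.0316,0,0,0,4.3],[0,-0.0316,0,0,0,4.3]]' | egrep 'pos|rot'
python3 -m handwheel '[[0,-0.0316,0,0,0,4.3],[0,-0.0316,0,0,0,4.3],[0,-0.0312,0,0,0,4.3],[0,0,0,0,0,0],[0,0,0,0,0,0]]' | egrep 'pos|rot'
python3 -m handwheel '[[0,0,0,-0.6,4.97,0],[0,0,0,-0.6,4.97,0],[0,0,0,-0.6,4.97,0],[0,0,0,0,0,0],[0,0,0,0,0,0]]' | egrep 'pos|rot'
python3 -m handwheel '[[0,0,0,0,0,0],[0,0,0,0,0,0],[0,0,0,0,0,0]]' | egrep 'pos|rot|wid'
```

```text
position: [0.4688, 0.0308, 0.1865]
ee_rot: [-179.9, -0.3, 174.2]
position: [0.4688, -0.0647, 0.1863]
ee_rot: [-179.8, -0.3, -173.5]
position: [0.4697, -0.0606, 0.1856]
ee_rot: [-179.9, -15.3, -173.0]
position: [0.4683, -0.0623, 0.1867]
ee_rot: [-179.8, -15.3, -173.2]
gripper_width: 0.162
```

```bash
python3 -m handwheel '[[0.003,-0.0013,-0.025,0,0,0],[0,0,-0.030,0,0,0],[0,0,-0.0192,0,0,0],[0,0,0,0,0,0],[0,0,0,0,0,0]]' | egrep 'pos|rot'
python3 -m handwheel '[[0,0,0,0,0,0],[0,0,0,0,0,0]]' | egrep 'pos|rot|ft'
python3 - <<'E'
from h import *
c=robot.get_calibration('wrist'); im=robot.grab_frame('wrist'); cv2.imwrite('pics/w7.png',im)
o=np.array([.5085,-.0577]);a=np.radians(186.5);R=np.array([[np.cos(a),np.sin(a)],[-np.sin(a),np.cos(a)]])
for f in ('w3','w7'):
    im=cv2.imread(f'pics/{f}.png');hsv=cv2.cvtColor(im,cv2.COLOR_BGR2HSV); m=cv2.inRange(hsv,(5,130,90),(25,255,255))[100:220,200:300]; ys,xs=np.where(m); print(f,xs.min()+200,xs.max()+200,ys.min()+100,ys.max()+100)
    g=cv2.cvtColor(im,cv2.COLOR_BGR2GRAY); 
    for r in (280,300): x=np.where(g[r,225:280]>110)[0]+225; print(r,x.min(),x.max())
    print([int(v) for v in g[310:336,252]])
r=198; g=g[r,210:310]; print([int(v) for v in g])
E
```

```text
position: [0.4716, -0.0637, 0.1122]
ee_rot: [-179.9, -15.4, -173.2]
position: [0.4729, -0.0636, 0.1134]
ee_rot: [-179.8, -15.2, -173.2]
ft_force: [-0.0, 0.1, -0.0]
w3 234 274 144 174
280 241 268
300 240 269
[212, 213, 209, 202, 199, 202, 201, 200, 200, 203, 200, 199, 198, 200, 199, 205, 99, 50, 49, 52, 48, 53, 53, 50, 49, 50]
w7 236 273 149 214
280 240 268
300 239 269
[245, 245, 245, 244, 245, 245, 245, 244, 245, 245, 243, 243, 242, 242, 244, 250, 120, 54, 56, 61, 61, 55, 57, 56, 58, 59]
[113, 113, 114, 114, 113, 111, 141, 210, 217, 222, 221, 160, 164, 188, 188, 186, 183, 183, 184, 185, 214, 228, 179, 159, 161, 156, 157, 161, 162, 182, 199, 208, 219, 220, 225, 226, 228, 231, 235, 235, 236, 238, 240, 242, 244, 244, 242, 240, 238, 237, 235, 234, 233, 231, 230, 223, 200, 197, 187, 184, 176, 133, 144, 150, 151, 157, 168, 169, 164, 164, 164, 167, 166, 166, 166, 163, 162, 228, 255, 255, 253, 200, 196, 199, 198, 197, 196, 197, 196, 196, 197, 196, 196, 197, 196, 195, 196, 197, 196, 195]
```

```bash
python3 -m handwheel '[[0,0.0004,0,-0.35,2.9,0],[0.010,0.0012,-0.001,0,0,0],[0.010,0.0012,-0.001,0,0,0],[0.0085,0.001,0,0,0,0],[0,0,0,0,0,0]]'| egrep 'pos|ft'
python3 -m handwheel '[[0,0,0,0,0,0],[0.0015,0.0002,0,0,0,0],[0,0,0,0,0,0],[0,0,0,0,0,0]]'| egrep 'pos|ft'
python3 -m handwheel '[[0.0015,0.0002,0,0,0,0],[0,0,0,0,0,0],[0,0,0,0,0,0]]'| egrep 'pos|ft'
```

```text
position: [0.5028, -0.0594, 0.1107]
ft_force: [1.0, 0.5, -0.7]
position: [0.5018, -0.0597, 0.1103]
ft_force: [-0.5, -0.9, -0.1]
position: [0.5037, -0.0595, 0.1101]
ft_force: [0.5, -1.4, -0.9]
```

Run:
```python
from h import *
w=robot.grab_frame('wrist'); s=robot.grab_frame('side'); cv2.imwrite('pics/w8.png',w); cv2.imwrite('pics/s8.png',s)
hs=cv2.cvtColor(s,cv2.COLOR_BGR2HSV); m=cv2.inRange(hs,(5,130,70),(25,255,255))[150:260,180:280]
n,l,st,ce=cv2.connectedComponentsWithStats(m)
for i in range(1,n):
    if st[i,4]>8: print(st[i],ce[i]+[180,150])
hw=cv2.cvtColor(w,cv2.COLOR_BGR2HSV); m=cv2.inRange(hw,(5,130,90),(25,255,255))[100:240,200:310]
n,l,st,ce=cv2.connectedComponentsWithStats(m); cw=robot.get_calibration('wrist'); cs=robot.get_calibration('side')
for i in range(1,n):
    if st[i,4]>100: print('w',st[i]+[200,100,0,0,0],ce[i]+[200,100])
```

```text
[23 72  5  8 40] [205.  225.5]
w [236 149  38  25 909] [254.11441144 160.9779978 ]
```

```bash
python3 - <<'E'
from h import *
cw=robot.get_calibration('wrist'); cs=robot.get_calibration('side')
def tri(p,q):
    o1,d1=ray(cs,*p);o2,d2=ray(cw,*q);t=np.linalg.lstsq(np.stack([d1,-d2],1),o2-o1,rcond=None)[0]
    return (o1+t[0]*d1).round(4),(o2+t[1]*d2).round(4)
print(tri((205,225.5),(254.1,161)), robot.get_obs()['position'], robot.get_obs()['ee_rot'])
E
python3 -m handwheel '[[0.0015,0.0002,0,0,0,0],[0,0,0,0,0,0],[0,0,0,0,0,0]]'| egrep 'pos|ft'
python3 -m handwheel '[[0.0015,0.0002,0,0,0,0],[0,0,0,0,0,0],[0,0,0,0,0,0]]'| egrep 'pos|ft'
```

```text
(array([ 0.4516, -0.0655,  0.0978]), array([ 0.4556, -0.0655,  0.0972])) [ 0.5036795  -0.05946833  0.1101045 ] [-179.85028251  -18.25951963 -173.16708914]
position: [0.5041, -0.0594, 0.11]
ft_force: [-3.2, -0.1, 0.3]
position: [0.5044, -0.0594, 0.11]
ft_force: [-5.0, -0.6, 0.6]
```

```bash
python3 -m handwheel '[[-0.003,-0.0003,0,0,0,0],[0,0,-0.006,0,0,0],[0,0,-0.006,0,0,0],[0,0,0,0,0,0],[0,0,0,0,0,0]]' | egrep 'pos|ft|wid'
python3 -m handwheel '[[-0.0022,-0.0002,-0.0053,0.4,-3.6,0],[-0.0022,-0.0002,-0.0053,0.4,-3.6,0],[0,0,0,0,0,0],[0,0,0,0,0,0]]' | egrep 'pos|ft|rot'
python3 -m handwheel '[[-0.002,-0.0002,-0.0053,0.4,-3.6,0],[0,0,0,0,0,0],[0,0,0,0,0,0]]' | egrep 'pos|ft|rot'
```

```text
position: [0.5039, -0.0592, 0.0975]
ft_force: [-1.8, -0.0, -0.8]
gripper_width: 0.162
position: [0.4999, -0.0598, 0.088]
ee_rot: [-179.8, -11.0, -173.2]
ft_force: [0.8, 0.7, 0.7]
position: [0.4984, -0.0599, 0.0825]
ee_rot: [-179.7, -7.4, -173.2]
ft_force: [0.8, -0.1, -0.9]
```

```bash
python3 -m handwheel '[[-0.001,-0.0001,-0.003,0.22,-2,0],[0,0,-0.002,0,0,0],[0,0,0,0,0,0],[0,0,0,0,0,0]]' | egrep 'pos|ft|rot'
python3 - <<'E'
from h import *
w=robot.grab_frame('wrist'); cw=robot.get_calibration('wrist'); s=robot.grab_frame('side'); cv2.imwrite('pics/w9.png',w); cv2.imwrite('pics/s9.png',s)
hw=cv2.cvtColor(w,cv2.COLOR_BGR2HSV); m=cv2.inRange(hw,(5,130,90),(25,255,255))[100:240,200:310]
n,l,st,ce=cv2.connectedComponentsWithStats(m)
for i in range(1,n):
    if st[i,4]>50: print('w',st[i]+[200,100,0,0,0])
g=cv2.cvtColor(w,cv2.COLOR_BGR2GRAY); print([int(v) for v in g[165,205:315]])
out=np.zeros((384,800,3),np.uint8); out[:,:400]=cv2.resize(w[90:282,156:356],(400,384),interpolation=cv2.INTER_CUBIC); out[:,400:]=cv2.resize(s[186:282,180:280],(400,384),interpolation=cv2.INTER_CUBIC); 
cv2.imwrite('pics/w9c.png',out)
E
```

```text
position: [0.4978, -0.0598, 0.0773]
ee_rot: [-179.7, -5.3, -173.2]
ft_force: [-0.6, 0.5, 0.0]
w [ 236  147   39   27 1001]
[205, 184, 189, 190, 191, 193, 192, 191, 187, 187, 190, 189, 185, 192, 224, 228, 205, 158, 158, 157, 156, 158, 157, 158, 156, 184, 221, 166, 172, 172, 169, 166, 163, 158, 167, 164, 173, 173, 163, 162, 178, 181, 171, 165, 169, 174, 176, 171, 165, 164, 174, 179, 172, 167, 162, 171, 180, 175, 154, 135, 142, 142, 135, 136, 137, 137, 137, 136, 137, 136, 139, 160, 158, 157, 159, 158, 163, 174, 173, 167, 166, 164, 166, 191, 239, 235, 234, 235, 236, 236, 236, 240, 255, 255, 255, 255, 255, 252, 198, 197, 200, 199, 198, 200, 198, 196, 197, 198, 198, 197]
```

```bash
python3 -m handwheel '[[-0.0008,0.0006,-0.002,0.2,-1.8,0],[0,0,-0.0015,0,0,0],[0,0,0,0,0,0],[0,0,0,0,0,0]]' | egrep 'pos|ft|rot'
python3 -m handwheel '[[0,0,0,0,0,0],[0,0,0,0,0,0],[0,0,0,0,0,0]]' 0.028 | egrep 'pos|ft|wid|time'
python3 -m handwheel '[[0,0,0.015,0,0,0],[0,0,0.03,0,0,0],[0,0,0.04,0,0,0],[0,0,0.03,0,0,0],[0,0,0,0,0,0]]' | egrep 'pos|ft|wid'
python3 -m handwheel '[[0,0,0,0,0,0],[0,0,0,0,0,0],[0,0,0,0,0,0]]' | egrep 'pos|ft|rot'
python3 - <<'E'
from h import *
w=robot.grab_frame('wrist'); cw=robot.get_calibration('wrist'); np.save('w10.npy',cw['cam_to_world']); s=robot.grab_frame('side'); cv2.imwrite('pics/w10.png',w); cv2.imwrite('pics/s10.png',s)
def orange(w):
    hw=cv2.cvtColor(w,cv2.COLOR_BGR2HSV); m=cv2.inRange(hw,(5,130,80),(32,255,255)); m[:, :200]=0; m[:,310:]=0
    n,l,st,ce=cv2.connectedComponentsWithStats(m); return [(st[i].tolist(),ce[i].round(1)) for i in range(1,n) if st[i,4]>80]
for f in ('w5','w10'):
    w=cv2.imread(f'pics/{f}.png'); print(orange(w)); g=cv2.cvtColor(w,cv2.COLOR_BGR2GRAY)
    c=dict(cw);c['cam_to_world']=np.load(f+'.npy')
    for k,p in (('bed',(.4485,-.064,.0335)),('2nd',(.4485,-.064,.0505))): print(k,proj(c,p))
    M=c['cam_to_world']; print(M[:3,3].round(3))
E
```

```text
position: [0.4958, -0.0595, 0.0739]
ee_rot: [-179.7, -3.6, -173.2]
ft_force: [-0.8, -0.4, 3.2]
time: 17.35
position: [0.4961, -0.0593, 0.0737]
ft_force: [-0.1, -0.4, -0.7]
gripper_width: 0.326
position: [0.4992, -0.0594, 0.194]
ft_force: [0.3, 0.3, 0.8]
gripper_width: 0.33
position: [0.4947, -0.0594, 0.1877]
ee_rot: [-179.7, -3.7, -173.2]
ft_force: [-0.4, 0.3, 0.2]
[([248, 132, 20, 13, 254], array([257.6, 137.9]))]
bed (np.float64(258.0402017720342), np.float64(132.22673050483974))
2nd (np.float64(258.2309859078328), np.float64(133.58530149096612))
[ 0.431 -0.069  0.304]
[([240, 141, 27, 18, 403], array([252.2, 148.8]))]
bed (np.float64(256.0888982171682), np.float64(143.4517323217277))
2nd (np.float64(256.1172616244264), np.float64(144.3652153238607))
[ 0.436 -0.066  0.309]
```

Run:
```python
from h import *
w=cv2.imread('pics/w10.png'); s=cv2.imread('pics/s10.png')
hs=cv2.cvtColor(s,cv2.COLOR_BGR2HSV); m=cv2.inRange(hs,(5,120,60),(25,255,255))[190:262,180:290]
n,l,st,ce=cv2.connectedComponentsWithStats(m)
cs=robot.get_calibration('side'); cw=dict(robot.get_calibration('wrist')); cw['cam_to_world']=np.load('w10.npy')
o2,d2=ray(cw,252.2,148.8)
for i in range(1,n):
    if st[i,4]<4: continue
    p=ce[i]+[180,190]; o1,d1=ray(cs,*p); t=np.linalg.lstsq(np.stack([d1,-d2],1),o2-o1,rcond=None)[0]; print(st[i],p,(o1+t[0]*d1).round(4),(o2+t[1]*d2).round(4))
for z in (.0335,.0505,.07,.085): print(z, proj(cs,(.4487,-.064,z)), proj(cw,(.4487,-.064,z)))
g=cv2.cvtColor(w,cv2.COLOR_BGR2GRAY)
for r in (146,150,156,190,220,240): print(r,[int(v) for v in g[r,222:292]])
```

```text
0.0335 (np.float64(205.76161851017116), np.float64(244.08460544587024)) (np.float64(256.06284831268596), np.float64(143.6667337412161))
0.0505 (np.float64(205.23968959866446), np.float64(239.18925111158052)) (np.float64(256.08951393500297), np.float64(144.59404627519237))
0.07 (np.float64(204.6279455595178), np.float64(233.45148919134627)) (np.float64(256.1247136238885), np.float64(145.81813594043686))
0.085 (np.float64(204.14758194998578), np.float64(228.94599040384074)) (np.float64(256.1559048373104), np.float64(146.90282853872574))
146 [123, 122, 118, 140, 201, 230, 228, 183, 197, 199, 196, 196, 196, 214, 224, 157, 158, 148, 147, 169, 166, 166, 167, 172, 167, 177, 175, 181, 186, 171, 166, 172, 167, 169, 160, 157, 166, 160, 153, 136, 180, 227, 222, 161, 149, 165, 242, 255, 235, 239, 240, 240, 240, 246, 255, 255, 180, 209, 208, 208, 207, 210, 209, 205, 204, 205, 208, 206, 207, 204]
150 [123, 120, 121, 140, 199, 230, 230, 203, 198, 200, 199, 196, 195, 205, 227, 159, 162, 152, 135, 143, 166, 165, 163, 167, 164, 172, 167, 164, 170, 165, 167, 169, 160, 169, 171, 161, 163, 163, 146, 159,
[... 856 characters left out ...]
217]
220 [117, 115, 116, 114, 115, 115, 114, 114, 112, 117, 117, 117, 115, 113, 117, 113, 122, 159, 191, 204, 212, 214, 220, 223, 224, 224, 223, 221, 219, 216, 206, 195, 178, 139, 115, 117, 117, 116, 119, 115, 109, 124, 182, 194, 205, 216, 220, 223, 228, 230, 229, 227, 225, 222, 219, 208, 214, 232, 209, 203, 204, 203, 205, 204, 202, 202, 204, 202, 204, 203]
240 [66, 65, 65, 64, 64, 73, 157, 245, 238, 236, 235, 236, 237, 232, 193, 156, 156, 160, 154, 154, 164, 193, 202, 208, 213, 212, 208, 186, 138, 108, 110, 112, 116, 114, 113, 113, 111, 113, 115, 112, 109, 111, 125, 161, 161, 163, 164, 155, 142, 181, 200, 214, 219, 221, 221, 221, 216, 220, 228, 67, 65, 70, 70, 66, 72, 65, 76, 117, 148, 146]
```

Run:
```python
import cv2,numpy as np
im=cv2.imread('pics/w10.png');sd=cv2.imread('pics/s10.png')
out=np.zeros((600,800,3),np.uint8); out[:,:400]=cv2.resize(im[100:280,196:316],(400,600),interpolation=cv2.INTER_CUBIC); out[:384,400:]=cv2.resize(sd[186:282,180:280],(400,384),interpolation=cv2.INTER_CUBIC)
w5=cv2.imread('pics/w9.png'); out[384:,400:]=cv2.resize(w5[130:238,156:356],(400,216),interpolation=cv2.INTER_CUBIC)
cv2.imwrite('pics/w10c.png',out)
```

```text
(no output)
```

View pics/w10c.png

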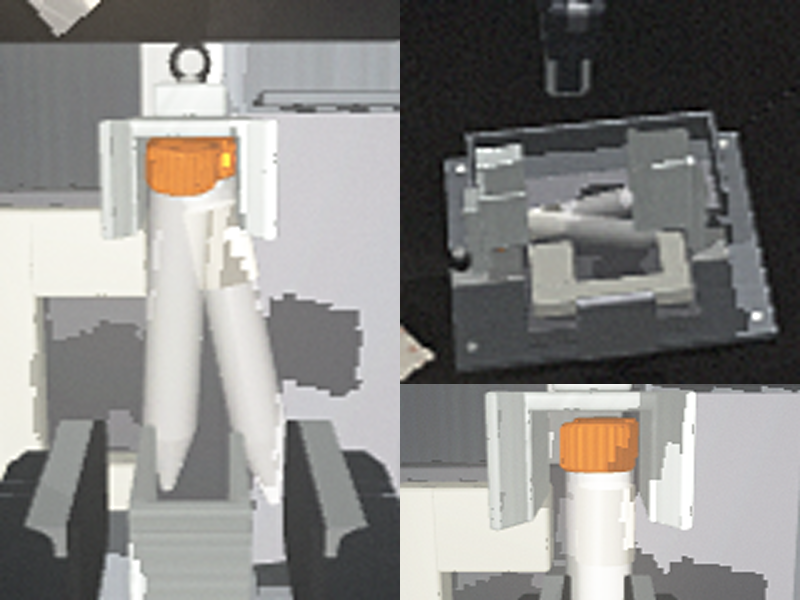

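The last picture shows the plain tube's cap between the cap walls, at (185,165), and its tip inside the left part of the hood. The banded tube is skewed: its tip has been squeezed out under the outlet-side wall at (268,490). On the first release a finger hit the fixed prong and nudged it. To mend this I'll take the plain tube out, straighten the banded one, then reload.

Run:
```python
from h import *
cw=dict(robot.get_calibration('wrist')); cw['cam_to_world']=np.load('w10.npy')
C=lambda u,v,z: onz(cw,196+(u+.5)/3.3333-.5,100+(v+.5)/3.3333-.5,z)
o=np.array([.5085,-.0577]);a=np.radians(186.9);R=np.array([[np.cos(a),np.sin(a)],[-np.sin(a),np.cos(a)]])
for k,p in dict(cap=(185,142,.06),tip=(168,490,.036),b230=(184,230,.048),b330=(174,330,.043),bandmid=(245,330,.0335),bandtip=(268,495,.0335),prongend=(155,275,.04),pronglow=(45,298,.04),forkcorner=(45,450,.04),gripwall=(160,430,.08)).items():
    P=C(*p); print(k,P.round(4),(R@(P[:2]-o)*1000).round(1))
print(robot.get_obs()['position'])
```

```text
cap [ 0.4468 -0.0684  0.06  ] [62.6  3.3]
tip [ 0.5506 -0.0616  0.036 ] [-41.3   8.9]
b230 [ 0.4707 -0.0661  0.048 ] [38.6  3.8]
b330 [ 0.4998 -0.0655  0.043 ] [9.6 6.7]
bandmid [ 0.4996 -0.045   0.0335] [  7.3 -13.7]
bandtip [ 0.5495 -0.0314  0.0335] [-43.9 -21.2]
prongend [ 0.4854 -0.0727  0.04  ] [24.8 12.1]
pronglow [ 0.4957 -0.1028  0.04  ] [18.1 43.2]
forkcorner [ 0.5409 -0.0988  0.04  ] [-27.2  44.7]
gripwall [ 0.5166 -0.0661  0.08  ] [-7.   9.3]
[ 0.49472106 -0.05936613  0.18749129]
```

```bash
python3 -m handwheel '[[-0.004,-0.0062,-0.02,-0.6,5,-3.2],[0,0,-0.035,0,0,0],[0,0,-0.035,0,0,0],[0,0,-0.02,0,0,0],[0,0,-0.006,0,0,0]]' 0.03 | egrep 'pos|rot|ft'
python3 -m handwheel '[[0,0,0,0,0,0],[0,0,0,0,0,0]]' | egrep 'pos|rot|ft|wid'
```

```text
position: [0.4887, -0.0653, 0.0688]
ee_rot: [-179.6, -9.0, -176.4]
ft_force: [-0.1, -0.1, -0.0]
position: [0.4916, -0.0655, 0.0728]
ee_rot: [-179.6, -8.6, -176.4]
ft_force: [0.3, 0.1, -0.0]
gripper_width: 0.349
```

```bash
python3 -m handwheel '[[0,0,-0.004,0,0,0],[0,0,0,0,0,0],[0,0,0,0,0,0]]' | egrep 'pos|ft'
python3 -m handwheel '[[0,0,0,0,0,0],[0,0,0,0,0,0],[0,0,0,0,0,0],[0,0,0,0,0,0]]' 0.0 | egrep 'pos|ft|wid|fing'
python3 -m handwheel '[[0,0,0.005,0,0,0],[0,0,0.005,0,0,0],[0,0,0,0,0,0],[0,0,0,0,0,0]]' | egrep 'pos|ft|wid|fing'
```

```text
position: [0.4921, -0.0657, 0.0696]
ft_force: [0.0, 0.6, 0.1]
position: [0.4918, -0.0657, 0.069]
ft_force: [-0.4, -0.2, 2.0]
gripper_width: 0.146
finger_force: 57.8
position: [0.4917, -0.0633, 0.0793]
ft_force: [0.1, 6.0, 1.7]
gripper_width: 0.139
finger_force: 59.6
```

```bash
python3 -m handwheel '[[0,0.002,0.008,0,0,0],[0,0,0.008,0,0,0],[0,0,0.008,-0.3,3,0],[0,0,0.006,-0.3,3,0],[0,0,0,0,0,0]]' | egrep 'pos|ft|rot'
python3 -m handwheel '[[-0.013,-0.0015,0.005,0,0,0],[-0.013,-0.0015,0.005,0,0,0],[-0.013,-0.0015,0.006,0,0,0],[0,0,0,0,0,0]]' | egrep 'pos|ft|wid'
python3 -m handwheel '[[-0.01,-0.0015,0.03,0,0,0],[0,0,0.04,0,0,0],[0,0,0,0,0,0],[0,0,0,0,0,0]]' | egrep 'pos|ft|wid|rot'
```

```text
position: [0.4939, -0.0627, 0.1102]
ee_rot: [-179.4, -14.5, -176.4]
ft_force: [0.8, 3.3, -1.0]
position: [0.4492, -0.0699, 0.1258]
ft_force: [-1.7, -0.1, -0.4]
gripper_width: 0.137
position: [0.4442, -0.0705, 0.1964]
ee_rot: [-179.3, -14.3, -176.5]
ft_force: [0.5, -0.1, -0.3]
gripper_width: 0.136
```

```bash
python3 -m handwheel '[[0.003,0.032,0,0.18,-3,0],[0.003,0.032,0,0.18,-3,0],[0.003,0.032,0,0.18,-3,0],[0.003,0.032,0,0.18,-3,0],[0.003,0.032,0,0.15,-2.4,0]]' | egrep 'pos'
python3 -m handwheel '[[0.003,0.032,-0.02,0,0,0],[0,0.032,-0.02,0,0,0],[0,0,-0.035,0,0,0],[0,0,-0.03,0,0,0],[0,0,0,0,0,0]]' | egrep 'pos'
python3 -m handwheel '[[0,0,-0.03,0,0,0],[0,0,-0.012,0,0,0],[0,0,0,0,0,0],[0,0,0,0,0,0]]' | egrep 'pos|ft|rot'
python3 - <<'E'
from h import *
s=robot.grab_frame('side');w=robot.grab_frame('wrist');cv2.imwrite('pics/s11.png',s);cv2.imwrite('pics/w11.png',w)
hs=cv2.cvtColor(s,cv2.COLOR_BGR2HSV); m=cv2.inRange(hs,(5,120,70),(25,255,255))[120:260,150:330]
n,l,st,ce=cv2.connectedComponentsWithStats(m)
for i in range(1,n):
    if st[i,4]>6: print(st[i]+[150,120,0,0,0])
    if st[i,4]>20:
        k=ce[i]+[150,120]; g=(s.max(2)>75).astype(np.uint8); y0,x0=int(k[1]),int(k[0])
        for dx in range(0,62,6):
            col=s[y0-20:y0+25,x0+dx].max(1); print(dx,[int(v) for v in np.where(col>75)[0]+y0-20][:1],[int(v) for v in np.where(col>75)[0]+y0-20][-1:])
E
```

```text
position: [0.4569, 0.0911, 0.1939]
position: [0.4567, 0.1534, 0.0844]
position: [0.4605, 0.1537, 0.048]
ee_rot: [-179.3, -0.2, -176.5]
ft_force: [-0.4, -0.4, 0.5]
[305 178   4   7   7]
[198 182   5   8  35]
0 [183] [189]
6 [184] [187]
12 [165] [173]
18 [182] [188]
24 [184] [187]
30 [184] [188]
36 [186] [187]
42 [] []
48 [] []
54 [] []
60 [] []
```

```bash
python3 -m handwheel '[[0,0,-0.006,0.2,-4,0],[0,0,-0.005,0,0,0],[0,0,0,0,0,0],[0,0,0,0,0,0]]' | egrep 'pos|ft|rot'
python3 -m handwheel '[[0,0,-0.0025,0,0,0],[0,0,0,0,0,0],[0,0,0,0,0,0]]' | egrep 'pos|ft|rot'
```

```text
position: [0.4603, 0.1504, 0.0409]
ee_rot: [-178.6, 0.8, -176.5]
ft_force: [-0.3, -0.2, -0.6]
position: [0.4603, 0.1505, 0.038]
ee_rot: [-178.6, 0.9, -176.5]
ft_force: [0.3, 0.4, 1.0]
```

```bash
python3 -m handwheel '[[0,0,-0.0025,0,0,0],[0,0,0,0,0,0],[0,0,0,0,0,0]]' | egrep 'pos|ft|rot'
python3 -m handwheel '[[0,0,0,0,0,0],[0,0,0,0,0,0],[0,0,0,0,0,0]]' 0.045 | egrep 'pos|ft|wid'
python3 -m handwheel '[[0,0,0.03,0,0,0],[0,0,0.04,0,0,0],[0,0,0.04,0,0,0],[0,0,0.03,0,0,0],[0,0,0,0,0,0]]' | egrep 'time|pos|rot'
python3 - <<'E'
from workcell import robot
print(robot.get_obs()['qpos'])
E
```

```text
position: [0.4599, 0.1505, 0.0359]
ee_rot: [-178.6, 0.8, -176.5]
ft_force: [-1.3, -0.5, 10.0]
position: [0.4598, 0.1503, 0.0352]
ft_force: [-0.2, -0.0, 0.1]
gripper_width: 0.523
time: 23.47
position: [0.4628, 0.1516, 0.1804]
ee_rot: [-178.8, 1.3, -176.5]
[-10.0837059   29.86013101 -17.71696754 117.41241499  18.47815802
  34.51832056  52.61386806]
```

```bash
python3 -m handwheel '[[0.0071,-0.0334,0,0,0,0.6],[0.0071,-0.0334,0,0,0,0.6],[0.0071,-0.0334,0,0,0,0.6],[0.0071,-0.0334,0,0,0,0.6],[0.0071,-0.0334,0,0,0,0.6]]' 0.045| egrep 'pos|rot'
python3 -m handwheel '[[0.0071,-0.0334,0,0,0,0.4],[0,0,0,0,0,0],[0,0,0,0,0,0],[0,0,0,0,0,0],[0,0,0,0,0,0]]' | egrep 'pos|rot'
cat > band.py <<'E'
from h import *
import sys
from scipy.spatial.transform import Rotation as Q
c=robot.get_calibration('wrist'); ob=robot.get_obs(); w=robot.grab_frame('wrist'); cv2.imwrite(f'pics/{sys.argv[1]}.png',w)
want=Q.from_euler('xyz',[180,float(sys.argv[2]),186.9],degrees=True); print('turn',(want*Q.from_euler('xyz',ob['ee_rot'],degrees=True).inv()).as_rotvec(degrees=True).round(2),ob['position'],ob['time'])
o=np.array([.5085,-.0577]);a=np.radians(186.9);R=np.array([[np.cos(a),np.sin(a)],[-np.sin(a),np.cos(a)]])
g=cv2.cvtColor(w,cv2.COLOR_BGR2GRAY)
z=float(sys.argv[3])
for xf in (30,20,10,0,-10):
    ys=np.arange(-40,40,1.0); v=[]
    for y in ys:
        P=o+R.T@np.array([xf,y])/1000; u,r=proj(c,(*P,z)); v.append(int(g[int(round(r)),int(round(u))]))
    print(xf,v)
hw=cv2.cvtColor(w,cv2.COLOR_BGR2HSV); m=cv2.inRange(hw,(5,130,80),(32,255,255)); n,l,st,ce=cv2.connectedComponentsWithStats(m)
for i in range(1,n):
    if st[i,4]>60: print(st[i],(R@(onz(c,*ce[i],z)[:2]-o)*1000).round(1))
E
python3 band.py w12 0 0.0335
```

```text
position: [0.4951, -0.0183, 0.1749]
ee_rot: [-178.6, 0.8, -173.5]
position: [0.5021, -0.0484, 0.1751]
ee_rot: [-178.7, 0.8, -173.0]
turn [ 1.24  0.94 -0.11] [ 0.50214681 -0.04841198  0.17514383] 24.3
30 [215, 214, 216, 215, 218, 216, 218, 217, 218, 217, 215, 218, 218, 216, 218, 219, 218, 219, 226, 231, 119, 121, 121, 118, 175, 192, 188, 190, 196, 195, 196, 193, 237, 245, 245, 244, 241, 238, 235, 228, 224, 206, 172, 163, 165, 164, 165, 164, 165, 166, 166, 165, 164, 136, 166, 194, 233, 248, 248, 248, 247, 247, 247, 247, 247, 247, 247, 247, 247, 247, 247, 247, 247, 247, 247, 246, 247, 247, 248, 247]
20 [215, 215, 215, 215, 216, 214, 216, 217, 217, 218, 216, 218, 220, 149, 118, 118, 121, 120, 122, 120, 120, 120, 121, 135, 181, 206, 219, 229, 221, 217, 220, 240, 245, 244, 243, 243, 238, 233, 229, 221, 186, 166, 165, 164, 166, 164, 167, 164, 165, 166, 167, 166, 167, 135, 121, 221, 241, 246, 246, 245, 246, 246, 245, 246, 246, 246, 246, 245, 246, 245, 245, 246, 245, 247, 245, 245, 245, 246, 246, 246]
10 [111, 106, 197, 216, 215, 219, 116, 117, 120, 117, 120, 121, 121, 121, 121, 121, 120, 120
[... 491 characters left out ...]
17, 187, 137, 120, 122, 124, 123, 122, 123, 125, 124, 124, 127, 125, 124, 126, 127, 124, 125, 122, 155, 164, 135, 125, 123, 128, 128, 128, 132, 128, 130, 129, 130, 130, 130, 129, 130, 127, 160, 167, 166, 165, 166, 164, 165]
-10 [202, 219, 217, 221, 148, 113, 117, 117, 120, 118, 116, 117, 120, 119, 119, 119, 120, 119, 118, 113, 165, 192, 220, 224, 229, 232, 234, 235, 236, 235, 231, 230, 227, 220, 212, 155, 125, 122, 121, 124, 123, 122, 122, 122, 124, 123, 124, 123, 124, 123, 124, 124, 123, 126, 123, 126, 124, 122, 126, 125, 128, 124, 125, 127, 129, 127, 127, 128, 128, 127, 128, 129, 129, 130, 129, 130, 127, 155, 164, 164]
[465 115  29  15 360] [  60.7 -196.9]
[241 119  17  15 223] [56.7 -2. ]
```

```bash
python3 -m handwheel '[[0.0054,-0.0014,-0.03,1.2,0.9,-0.1],[0,0,-0.03,0,0,0],[0,0,-0.025,0,0,0],[0,0,0,0,0,0],[0,0,0,0,0,0]]' | egrep 'pos|rot'
python3 -m handwheel '[[0,0,-0.02,0,0,0],[0,0,-0.0146,0,0,0],[0,0,0,0,0,0],[0,0,0,0,0,0]]' | egrep 'pos|rot|ft'
```

```text
position: [0.507, -0.05, 0.0898]
ee_rot: [-179.9, -0.1, -173.1]
position: [0.5083, -0.0508, 0.057]
ee_rot: [-179.9, 0.1, -173.2]
ft_force: [-2.3, 0.4, -1.4]
```

```bash
python3 -m handwheel '[[0,0,0,0,0,0],[0,0,0,0,0,0],[0,0,0,0,0,0],[0,0,0,0,0,0]]' 0.012 | egrep 'pos|rot|ft|wid'
python3 -m handwheel '[[0.0005,-0.004,0,0,0,0],[0.0005,-0.004,0,0,0,0],[0,0,0,0,0,0],[0,0,0,0,0,0]]' | egrep 'pos|rot|ft|wid'
```

```text
position: [0.5083, -0.0516, 0.0571]
ee_rot: [-179.9, 0.1, -173.2]
ft_force: [-4.1, -1.0, 7.6]
gripper_width: 0.159
position: [0.5092, -0.0603, 0.0559]
ee_rot: [-179.9, 0.1, -173.3]
ft_force: [-2.5, -1.0, 0.0]
gripper_width: 0.16
```

```bash
python3 -m handwheel '[[0,0.0014,-0.001,0,0,0],[0,0,0,0,0,0],[0,0,0,0,0,0]]' | egrep 'pos|ft'
python3 -m handwheel '[[0,0,0,0,0,0],[0,0,0,0,0,0],[0,0,0,0,0,0]]' 0.024 | egrep 'pos|rot|ft|wid'
python3 -m handwheel '[[0,0,0.02,0,0,0],[0,0,0.03,0,0,0],[0,0,0.04,0,0,0],[0,0,0.03,0,0,0],[0,0,0,0,0,0]]' | egrep 'pos|ft'
python3 -m handwheel '[[0,0,0,0,0,0],[0,0,0,0,0,0],[0,0,0,0,0,0]]' | egrep 'pos|ft'
python3 band.py w13 0 0.0335
```

```text
position: [0.5091, -0.059, 0.0553]
ft_force: [-1.9, -3.2, 7.3]
position: [0.509, -0.0577, 0.0547]
ee_rot: [-179.9, 0.1, -173.2]
ft_force: [-1.5, -0.2, 0.9]
gripper_width: 0.282
position: [0.5133, -0.0574, 0.1803]
ft_force: [1.1, -0.3, -0.3]
position: [0.5083, -0.0579, 0.1737]
ft_force: [0.4, 0.3, -0.2]
turn [ 0.07 -0.03  0.11] [ 0.50829431 -0.05794543  0.17372294] 26.9333
30 [213, 214, 212, 214, 212, 215, 214, 213, 215, 215, 215, 217, 216, 216, 216, 217, 217, 217, 217, 216, 216, 217, 217, 217, 215, 218, 218, 218, 219, 218, 213, 244, 254, 254, 255, 242, 192, 194, 196, 199, 200, 197, 198, 196, 194, 188, 189, 186, 179, 169, 168, 166, 167, 140, 144, 183, 232, 247, 246, 246, 247, 246, 246, 246, 246, 246, 246, 246, 246, 246, 245, 246, 246, 246, 245, 246, 245, 244, 245, 245]
20 [210, 211, 213, 213, 214, 213, 212, 212, 214, 213, 213, 214, 216, 215, 213, 213, 215, 217, 215, 215, 215, 215, 216, 215, 217, 214, 215, 215, 216, 218, 183, 203, 194, 205, 222, 229, 232, 233, 239, 243, 241, 238, 234, 227, 222, 214, 200, 187, 168, 164, 164, 167, 136, 123, 142, 208, 237, 245, 245, 245, 244, 245, 244, 24
[... 666 characters left out ...]
23, 227, 230, 231, 236, 236, 233, 231, 223, 217, 207, 193, 161, 125, 120, 122, 120, 148, 157, 155, 159, 158, 158, 161, 160, 160, 157, 158, 161, 122, 122, 151, 158, 158, 159, 158, 156, 156, 158, 156, 157, 156, 157, 157, 155]
-10 [115, 115, 116, 115, 120, 117, 118, 118, 120, 119, 117, 116, 116, 118, 116, 119, 118, 120, 119, 117, 118, 117, 117, 118, 118, 120, 117, 118, 119, 116, 118, 115, 192, 207, 217, 223, 227, 229, 230, 235, 235, 233, 231, 228, 215, 209, 194, 161, 126, 117, 119, 121, 122, 120, 121, 121, 121, 121, 121, 121, 120, 120, 121, 120, 122, 123, 119, 119, 121, 122, 122, 122, 122, 124, 122, 122, 122, 121, 122, 119]
[469 111  29  15 357] [  60.3 -195.7]
[246 114  20  15 276] [57.4 -0.6]
```

```bash
python3 -m handwheel '[[-0.0056,0.035,0,0,0,-0.57],[-0.0056,0.035,0,0,0,-0.57],[-0.0056,0.035,0,0,0,-0.57],[-0.0056,0.035,-0.01,0,0,-0.57],[-0.0056,0.035,-0.015,0,0,-0.57]]' 0.045| egrep 'pos|rot'
python3 -m handwheel '[[-0.0053,0.035,0,0,0,-0.57],[0,0,0,0,0,0],[0,0,0,0,0,0],[0,0,0,0,0,0],[0,0,0,0,0,0]]' | egrep 'pos|rot'
python3 - <<'E'
from h import *
c=robot.get_calibration('wrist'); im=robot.grab_frame('wrist'); cv2.imwrite('pics/w14.png',im); ob=robot.get_obs(); print(ob['position'],ob['ee_rot'])
hsv=cv2.cvtColor(im,cv2.COLOR_BGR2HSV); m=cv2.inRange(hsv,(8,130,100),(32,255,255)); n,l,s,ce=cv2.connectedComponentsWithStats(m)
for i in range(1,n):
    if s[i,4]>150: print(s[i],onz(c,*ce[i],.012).round(4))
g=(im.min(2)>170).astype(np.uint8); n,l,s,ce=cv2.connectedComponentsWithStats(g)
for i in range(1,n):
    if s[i,4]>700 and 150<ce[i][0]<360 and ce[i][1]<280:
        ys,xs=np.where(l==i); 
        vx,vy,x0,y0=cv2.fitLine(np.stack([xs,ys],1).astype(np.float32),2,0,.01,.01).ravel()
        ya,yb=ys.min(),ys.max(); A=onz(c,x0+vx/vy*(ya-y0),ya,.012)[:2];B=onz(c,x0+vx/vy*(yb-y0),yb,.009)[:2]; d=B-A
        print(s[i],A,B,np.hypot(*d),np.degrees(np.arctan2(d[1],d[0])))
E
```

```text
position: [0.4809, 0.1186, 0.1494]
ee_rot: [-179.9, 0.1, -176.1]
position: [0.4756, 0.1504, 0.1492]
ee_rot: [-179.8, -0.0, -176.8]
[0.47572705 0.1502378  0.14942066] [-1.79842658e+02  1.66746192e-02 -1.76784434e+02]
[243 121  24  15 340] [0.424  0.1475 0.012 ]
```

Run:
```python
from h import *
c=robot.get_calibration('wrist'); im=cv2.imread('pics/w14.png'); g=im.min(2)
for r in range(140,262,10):
    x=np.where(g[r,225:285]>140)[0]+225
    if len(x): P=onz(c,x.mean(),r,.010); print(r,x.min(),x.max(),P[:2].round(4))
```

```text
140 248 262 [0.4346 0.1481]
150 248 262 [0.4433 0.1486]
160 248 262 [0.4522 0.1491]
170 248 262 [0.4612 0.1497]
180 248 262 [0.4704 0.1502]
190 249 262 [0.4798 0.1512]
200 249 262 [0.4894 0.1518]
210 249 262 [0.4991 0.1523]
220 250 261 [0.509  0.1529]
230 252 258 [0.5192 0.153 ]
```

```bash
python3 -m handwheel '[[-0.0092,-0.0003,-0.030,0,0,0.4],[0,0,-0.030,0,0,0],[0,0,-0.030,0,0,0],[0,0,-0.020,0,0,0],[0,0,-0.0094,0,0,0]]' | egrep 'pos'
python3 -m handwheel '[[0,0,0,0,0,0],[0,0,0,0,0,0]]' | egrep 'pos|ft'
python3 -m handwheel '[[0,0,0,0,0,0],[0,0,0,0,0,0],[0,0,0,0,0,0],[0,0,0,0,0,0],[0,0,0,0,0,0]]' 0.0 | egrep 'pos|ft|wid'
python3 -m handwheel '[[0,0,0.03,0,0,0],[0,0,0.04,0,0,0],[0,0,0.04,0,0,0],[0,0,0.036,0,0,0],[0,0,0.01,0,0,0]]' | egrep 'pos|wid'
```

```text
position: [0.4654, 0.1497, 0.0281]
position: [0.4667, 0.151, 0.0305]
ft_force: [0.2, 0.0, -0.5]
position: [0.4673, 0.1518, 0.0317]
ft_force: [-0.3, -0.4, 6.5]
gripper_width: 0.164
position: [0.4688, 0.1528, 0.1919]
gripper_width: 0.161
```

```bash
python3 -m handwheel '[[0.0006,-0.0304,0,0,0,0.47],[0.0006,-0.0304,0,-0.4,3.38,0.47],[0.0006,-0.0304,0,-0.4,3.38,0.47],[0.0006,-0.0304,0,-0.4,3.38,0.47],[0.0006,-0.0304,0,-0.4,3.38,0.47]]' | egrep 'pos|rot'
python3 -m handwheel '[[0.0006,-0.0304,0,-0.4,3.38,0.47],[0.0006,-0.0303,0,0,0,0.47],[0,0,0,0,0,0],[0,0,0,0,0,0],[0,0,0,0,0,0]]' | egrep 'pos|rot'
python3 band.py w15 -17 0.0335 | head -1
python3 -m handwheel '[[0,0,-0.025,0,0,0],[0,0,-0.030,0,0,0],[0,0,-0.0165,0,0,0],[0,0,0,0,0,0],[0,0,0,0,0,0]]' | egrep 'pos|rot'
python3 band.py w16 -17 0.0335 | head -1
```

```text
position: [0.4692, -0.0021, 0.1869]
ee_rot: [-179.5, -13.7, -173.9]
position: [0.4703, -0.0605, 0.1864]
ee_rot: [-179.5, -16.9, -173.0]
turn [ 0.43  0.12 -0.24] [ 0.47034649 -0.06047616  0.18644503] 30.1167
position: [0.4704, -0.0593, 0.1148]
ee_rot: [-179.5, -17.0, -172.8]
turn [ 0.43  0.06 -0.42] [ 0.47036393 -0.05932152  0.11480449] 30.5833
```

```bash
python3 -m handwheel '[[0,-0.003,0,0.4,0,-0.4],[0,0,0,0,0,0],[0,0,0,0,0,0]]' | egrep 'pos|rot'
python3 - <<'E'
from h import *
w=robot.grab_frame('wrist'); cw=robot.get_calibration('wrist'); s=robot.grab_frame('side'); cs=robot.get_calibration('side'); cv2.imwrite('pics/w17.png',w)
hw=cv2.cvtColor(w,cv2.COLOR_BGR2HSV); m=cv2.inRange(hw,(5,130,90),(25,255,255)); m[:100]=0;m[182:]=0;m[:,:220]=0;m[:,290:]=0; ys,xs=np.where(m); print('cap',xs.min(),xs.max(),ys.min(),ys.max()); q=(xs.mean(),ys.mean())
g=cv2.cvtColor(w,cv2.COLOR_BGR2GRAY); print([int(v) for v in g[310:340,252]])
hs=cv2.cvtColor(s,cv2.COLOR_BGR2HSV); m=cv2.inRange(hs,(5,120,70),(25,255,255)); m[:200]=0;m[250:]=0;m[:,:170]=0;m[:,240:]=0; ys,xs=np.where(m); p=(xs.mean(),ys.mean()); print(len(xs),p,ys.min(),ys.max())
o1,d1=ray(cs,*p);o2,d2=ray(cw,*q);t=np.linalg.lstsq(np.stack([d1,-d2],1),o2-o1,rcond=None)[0]; print((o1+t[0]*d1).round(4),(o2+t[1]*d2).round(4),robot.get_obs()['position'])
E
```

```text
position: [0.4706, -0.0642, 0.1151]
ee_rot: [-179.9, -16.9, -173.3]
cap 234 274 145 175
[244, 244, 243, 243, 241, 241, 240, 240, 240, 241, 241, 241, 240, 241, 242, 250, 119, 54, 58, 56, 57, 55, 58, 55, 56, 56, 53, 54, 53, 56]
60 (np.float64(190.91666666666666), np.float64(225.7)) 220 248
[ 0.4208 -0.0701  0.1024] [ 0.4226 -0.07    0.1022] [ 0.47060337 -0.06403701  0.11498049]
```

```bash
python3 -m handwheel '[[0,0.0012,0,0,0,0],[0.010,0.0012,-0.001,0,0,0],[0.010,0.0012,-0.001,0,0,0],[0.011,0.0013,-0.001,0,0,0],[0,0,0,0,0,0]]'| egrep 'pos|ft'
python3 -m handwheel '[[0,0,0,0,0,0],[0.0015,0.0002,0,0,0,0],[0,0,0,0,0,0],[0,0,0,0,0,0]]'| egrep 'pos|ft'
python3 -m handwheel '[[0.0015,0.0002,0,0,0,0],[0,0,0,0,0,0],[0,0,0,0,0,0]]'| egrep 'pos|ft'
```

```text
position: [0.5038, -0.0584, 0.1117]
ft_force: [0.1, 0.2, 0.7]
position: [0.5026, -0.0591, 0.112]
ft_force: [-0.1, -0.4, -0.4]
position: [0.5046, -0.0588, 0.1119]
ft_force: [-0.0, 0.3, -0.5]
```

```bash
python3 -m handwheel '[[0.0015,0.0002,0,0,0,0],[0,0,0,0,0,0],[0,0,0,0,0,0]]'| egrep 'pos|ft'
python3 -m handwheel '[[0.001,0.0001,0,0,0,0],[0,0,0,0,0,0],[0,0,0,0,0,0]]'| egrep 'pos|ft'
```

```text
position: [0.5061, -0.0586, 0.1118]
ft_force: [-0.4, 0.2, -0.4]
position: [0.5065, -0.0585, 0.1118]
ft_force: [-1.3, -0.3, 0.5]
```

```bash
python3 -m handwheel '[[-0.0007,0,0,0,0,0],[0,0,-0.006,0,0,0],[0,0,-0.006,0,0,0],[0,0,0,0,0,0]]' | egrep 'pos|ft|wid'
python3 -m handwheel '[[-0.0021,-0.0002,-0.0047,0.39,-3.23,0],[-0.0021,-0.0002,-0.0047,0.39,-3.23,0],[0,0,0,0,0,0],[0,0,0,0,0,0]]' | egrep 'pos|ft|rot'
python3 -m handwheel '[[-0.0019,-0.0002,-0.0047,0.39,-3.23,0],[-0.0019,-0.0002,-0.0047,0.39,-3.23,0],[0,0,0,0,0,0],[0,0,0,0,0,0]]' | egrep 'pos|ft|rot'
```

```text
position: [0.5061, -0.0584, 0.0986]
ft_force: [-0.2, -1.1, -0.4]
gripper_width: 0.165
position: [0.5023, -0.059, 0.0906]
ee_rot: [-179.9, -10.4, -173.3]
ft_force: [-2.4, -0.0, 0.6]
position: [0.499, -0.0593, 0.0813]
ee_rot: [-179.9, -4.0, -173.3]
ft_force: [-4.2, 0.4, -0.6]
```

Check that the banded tube is still straight before letting down fully, using only the wrist numbers.

```bash
python3 -m handwheel '[[-0.001,-0.0001,0,0,0,0],[-0.0008,-0.0001,-0.003,0.2,-1.7,0],[-0.0006,0,-0.0025,0.2,-1.6,0],[0,0,0,0,0,0],[0,0,0,0,0,0]]' | egrep 'pos|ft|rot'
python3 band.py w18 0 0.0505 | sed -n '1,4p;7,9p'
```

```text
position: [0.4972, -0.0593, 0.0758]
ee_rot: [-179.9, -0.5, -173.3]
ft_force: [-1.3, -0.6, -1.2]
turn [ 0.12 -0.54  0.15] [ 0.49723062 -0.05928517  0.07577523] 33.9
30 [195, 193, 193, 192, 195, 194, 194, 193, 196, 195, 195, 195, 196, 199, 204, 202, 255, 255, 255, 223, 229, 202, 200, 207, 113, 116, 118, 119, 118, 117, 119, 115, 184, 218, 229, 235, 238, 240, 243, 244, 245, 245, 244, 242, 238, 233, 228, 221, 165, 116, 115, 116, 121, 157, 172, 180, 179, 180, 227, 233, 231, 232, 233, 237, 198, 156, 159, 165, 170, 170, 189, 232, 231, 232, 231, 232, 231, 231, 231, 231]
20 [104, 107, 103, 107, 107, 109, 107, 107, 107, 107, 108, 107, 107, 110, 110, 109, 110, 112, 109, 113, 111, 113, 114, 114, 115, 114, 120, 126, 127, 127, 126, 130, 122, 182, 233, 241, 246, 249, 250, 250, 252, 251, 249, 248, 244, 237, 225, 183, 159, 116, 125, 125, 126, 125, 120, 114, 112, 111, 115, 112, 111, 114, 111, 110, 112, 111, 108, 110, 113, 107, 112, 108, 109, 110, 110, 109, 110, 107, 110, 110]
10 [105, 105, 105, 103, 104, 106, 104, 105, 104, 107, 106, 105, 107, 105, 106, 109, 107, 108, 73, 74, 74, 76, 77, 78, 87, 146, 143, 144, 143, 145, 99, 78, 81, 97, 231, 241, 244, 249, 250, 250, 251, 251, 250, 247, 243, 237, 231, 202, 83, 77, 73, 146, 142, 144, 140, 142, 144, 75, 73, 72, 72, 71, 71, 67, 106, 107, 106, 107, 108, 106, 107, 105, 108, 103, 105, 105, 105, 105, 106, 105]
[235 148  39  28 985] [53.7  0.3]
```

```bash
python3 -m handwheel '[[-0.0003,0,-0.0012,0,0,0],[0,0,0,0,0,0]]' | egrep 'pos|ft'
python3 -m handwheel '[[0,0,0,0,0,0],[0,0,0,0,0,0],[0,0,0,0,0,0]]' 0.026 | egrep 'pos|ft|wid|time'
python3 -m handwheel '[[0,0,0.015,0,0,0],[0,0,0.03,0,0,0],[0,0,0.04,0,0,0],[0,0,0.03,0,0,0],[0,0,0,0,0,0]]' | egrep 'pos|ft'
python3 -m handwheel '[[0,0,0,0,0,0],[0,0,0,0,0,0],[0,0,0,0,0,0]]' | egrep 'pos|ft'
python3 band.py w19 0 0.0505
python3 - <<'E'
from h import *
s=robot.grab_frame('side');cv2.imwrite('pics/s19.png',s); cs=robot.get_calibration('side')
hs=cv2.cvtColor(s,cv2.COLOR_BGR2HSV); m=cv2.inRange(hs,(5,120,60),(25,255,255)); m[:215]=0;m[255:]=0;m[:,:170]=0;m[:,240:]=0; ys,xs=np.where(m); print(sorted(zip(ys.tolist(),xs.tolist())))
for x in range(216,240,4): print(x,[int(v) for v in s[225:258,x].max(1)])
E
```

```text
position: [0.4969, -0.0592, 0.0744]
ft_force: [-0.9, -0.4, -0.5]
time: 34.37
position: [0.4962, -0.0593, 0.0745]
ft_force: [0.9, -0.7, -1.2]
gripper_width: 0.308
position: [0.4993, -0.0592, 0.1948]
ft_force: [1.5, 0.0, 0.2]
position: [0.4948, -0.0596, 0.1884]
ft_force: [0.0, 1.3, -0.0]
turn [ 0.11 -0.69  0.17] [ 0.49480607 -0.05956151  0.18836316] 35.0333
30 [204, 204, 204, 203, 203, 203, 206, 206, 204, 204, 206, 205, 207, 206, 205, 207, 206, 207, 206, 207, 206, 208, 207, 209, 208, 207, 208, 208, 207, 208, 207, 235, 250, 255, 234, 184, 184, 211, 228, 236, 239, 246, 246, 247, 247, 248, 247, 242, 227, 218, 226, 216, 220, 156, 179, 228, 242, 242, 241, 241, 241, 241, 240, 241, 241, 240, 240, 240, 241, 241, 239, 241, 240, 240, 240, 240, 239, 240, 240, 240]
20 [111, 112, 115, 111, 116, 147, 114, 115, 118, 115, 116, 116, 119, 118, 119, 117, 120, 118, 118, 121, 117, 112, 109, 209, 213, 218, 150, 116, 120, 121, 117, 117, 163, 206, 216, 221, 219, 235, 247, 250, 251, 251, 251, 251, 249, 248, 243, 227, 224, 219, 212, 213, 177, 155, 152, 156, 155, 156, 150, 155, 152, 152, 153, 153, 153, 152, 153,
[... 1624 characters left out ...]
, 124, 127, 118, 159, 176, 171, 171, 171, 171, 172, 172, 173, 171, 174, 173]
224 [139, 112, 113, 107, 126, 143, 140, 146, 93, 62, 56, 98, 158, 169, 169, 223, 191, 150, 134, 119, 91, 79, 62, 63, 89, 83, 88, 91, 89, 88, 91, 134, 170]
228 [118, 112, 113, 105, 146, 142, 144, 150, 71, 63, 54, 165, 166, 157, 210, 193, 182, 145, 127, 107, 88, 72, 68, 69, 70, 97, 73, 68, 62, 70, 57, 190, 177]
232 [112, 113, 107, 125, 143, 144, 153, 64, 63, 61, 74, 162, 167, 161, 199, 196, 162, 142, 118, 95, 84, 72, 70, 72, 69, 70, 67, 69, 73, 65, 83, 176, 173]
236 [109, 111, 102, 131, 136, 146, 144, 146, 142, 137, 161, 202, 210, 219, 195, 193, 153, 131, 114, 94, 72, 67, 69, 70, 69, 70, 68, 74, 72, 51, 184, 176, 178]
```

Run:
```python
from h import *
w=cv2.imread('pics/w19.png')
for r in range(130,262,8):
    seg=w[r,228:284].astype(int); print(r,' '.join(f"{int(p.mean())}{'o' if p[2]-p[0]>60 else ('y' if p[2]-p[0]>8 else '')}" for p in seg))
```

```text
130 194 197 198 196 190 167 171 193 190 187 185 186 185 185 184 184 184 184 250 255 255 255 255 255 255 255 255 255 255 255 255 255 255 255 255 255 255 255 255 255 255 255 234 238 240 240 240 247 255 255 255 214 208 206 207 207
138 177 195 197 196 193 192 202 223 165 163 158y 126o 131o 131o 136o 132o 131o 136o 129o 167o 193o 181o 192o 186o 182o 191o 193o 189o 190o 171o 183o 189o 188o 186o 189o 183o 128o 137o 147y 187 252 255 235 238 239 237 239 247 255 255 180 207 208 208 205 208
146 219 196 196 195 195 195 206 235 205 161 156y 130o 133o 129o 127o 133o 132o 133o 135o 135o 136o 135o 137o 135o 133o 139o 132o 166o 189o 169o 189o 188o 216o 238 205 190 171y 133 143 200 255 255 233 236 237 238 236 247 255 255 255 198 208 207 208 208
154 223 192 197 198 194 194 201 220 186y 160 165 158 137 184y 198y 209y 218 221 226 242 247 247 246 245 244 242y 241y 237y 231y 239y 254 255 255 255 171y 174y 176y 167y 142 206 255 255 232 236 236 237 237 248 255 255 255 193 209 207 208 208
162 227 196 197 198 193 193 196 213 230 230y 224y 162y 138 183y 221 222 214y 220 226 242y 247 247 246 246 244 243 241y 238
[... 2178 characters left out ...]
201 200 203 188 116 66 73 71 70
242 66 92 183y 239y 234y 232y 206y 158 166 165 158 156 152 152 157 161 160 156 172 218y 233 239 241 241 240 234 224 198 176 158 156 161 162 161 163 159 158 153 159 172 172 171 159 145 203 201 199 200 200 202 187 85 65 69 71 67
250 65 70 125 195 190 182 169 167 167 169 169 170 169 170 169 170 170 169 170 170 170 171 169 172 171 170 170 171 171 170 169 172 170 170 168 170 168 170 167 169 168 168 170 186 203 198 200 198 200 203 187 82 63 68 67 69
258 64 67 124 198 188 182 194 229 237 227 168 170 171 172 175 174 174 175 176 173 176 172 173 172 172 171 172 173 172 174 172 172 172 173 172 174 172 173 174 174 176 177 176 194 204 206 206 210 220 212 163 84 63 66 65 68
```

The pixels read as two 17 px wide translucent tubes overlapping: columns 242-258 (plain, on top) and 247-264 (banded, below, where I set it). So the plain tube rests on the banded one about 4 mm to the plunger side, against the wall. It is held and level. Next is the plunger, after checking beaker clearance.

```bash
python3 - <<'E'
from h import *
c=robot.get_calibration('top'); cs=robot.get_calibration('side')
print('beaker top', onz(c,546/1.5625,257/1.5625,.0), onz(c,556/1.5625,247/1.5625,.071)); print('side',onz(cs,492/1.5625,502/1.5625,0))
E
python3 -m handwheel '[[0.0074,-0.0305,0,0,0,0],[0.0074,-0.0305,0,0,0,0],[0.0074,-0.0305,0,0,0,0],[0.0075,-0.0306,0,0,0,0],[0,0,0,0,0,0]]' 0.0 | egrep 'pos|rot|wid'
python3 -m handwheel '[[0,0,0,0,0,0],[0,0,0,0,0,0],[0,0,0,0,0,0]]' | egrep 'pos|rot|wid'
python3 band.py w20 0 0.0505 | sed -n '1,1p;4,5p'
```

```text
beaker top [ 0.68502223 -0.25371191  0.        ] [ 0.69395734 -0.25806623  0.071     ]
side [ 0.68862809 -0.25424104  0.        ]
position: [0.5255, -0.1894, 0.1879]
ee_rot: [-179.7, -0.6, -173.8]
gripper_width: -0.002
position: [0.525, -0.1798, 0.1889]
ee_rot: [180.0, -0.6, -173.1]
gripper_width: -0.001
turn [ 0.04 -0.63  0.04] [ 0.52502887 -0.17980344  0.18887427] 35.8
10 [181, 215, 220, 218, 219, 220, 220, 219, 219, 219, 221, 220, 220, 220, 220, 220, 220, 218, 221, 220, 221, 222, 222, 221, 223, 221, 221, 222, 222, 222, 222, 223, 223, 222, 223, 223, 222, 242, 248, 250, 254, 254, 255, 253, 252, 252, 250, 249, 246, 235, 231, 221, 204, 187, 170, 156, 145, 139, 143, 142, 139, 161, 166, 164, 160, 159, 237, 236, 236, 236, 236, 237, 237, 237, 236, 237, 237, 239, 238, 238]
0 [200, 218, 220, 219, 219, 218, 218, 219, 220, 220, 220, 219, 220, 220, 220, 221, 221, 221, 221, 221, 220, 222, 221, 221, 220, 221, 221, 220, 223, 222, 222, 222, 222, 222, 223, 223, 233, 246, 249, 252, 254, 254, 254, 254, 252, 251, 249, 247, 243, 237, 231, 224, 211, 195, 175, 156, 140, 139, 140, 140, 138, 158, 164, 161, 161, 230, 236, 235, 236, 236, 235, 237, 236, 236, 235, 237, 236, 236, 237, 237]
```

```bash
python3 -m handwheel '[[0,0,-0.035,0,0,0],[0,0,-0.035,0,0,0],[0,0,-0.035,0,0,0],[0,0,-0.024,0,0,0],[0,0,0,0,0,0]]' | egrep 'pos|ft'
python3 -m handwheel '[[-0.0010,0.008,0,0,0,0],[-0.0010,0.008,0,0,0,0],[0,0,0,0,0,0],[0,0,0,0,0,0]]' | egrep 'pos|ft'
python3 -m handwheel '[[-0.0006,0.005,0,0,0,0],[0,0,0,0,0,0],[0,0,0,0,0,0]]' | egrep 'pos|ft'
```

```text
position: [0.5221, -0.1793, 0.0562]
ft_force: [-0.0, 0.3, -0.5]
position: [0.5247, -0.1644, 0.0623]
ft_force: [0.2, -0.5, -0.7]
position: [0.5231, -0.1605, 0.061]
ft_force: [-0.5, -0.2, 0.5]
```

```bash
python3 -m handwheel '[[-0.0005,0.004,0,0,0,0],[0,0,0,0,0,0],[0,0,0,0,0,0]]' | egrep 'pos|ft'
python3 -m handwheel '[[-0.0005,0.004,0,0,0,0],[0,0,0,0,0,0],[0,0,0,0,0,0]]' | egrep 'pos|ft'
python3 -m handwheel '[[-0.0005,0.004,0,0,0,0],[0,0,0,0,0,0],[0,0,0,0,0,0]]' | egrep 'pos|ft'
```

```text
position: [0.5225, -0.1573, 0.0606]
ft_force: [0.2, -2.3, 1.9]
position: [0.5219, -0.1526, 0.0604]
ft_force: [0.5, -2.8, 1.5]
position: [0.5213, -0.1485, 0.0604]
ft_force: [0.8, -3.7, 1.8]
```

```bash
python3 -m handwheel '[[-0.0006,0.005,0,0,0,0],[-0.0006,0.005,0,0,0,0],[-0.0006,0.005,0,0,0,0],[-0.0005,0.004,0,0,0,0],[0,0,0,0,0,0]]' | egrep 'pos|ft'
python3 -m handwheel '[[-0.0003,0.003,0,0,0,0],[-0.0002,0.002,0,0,0,0],[0,0,0,0,0,0],[0,0,0,0,0,0]]' | egrep 'pos|ft'
```

```text
position: [0.52, -0.1393, 0.0608]
ft_force: [4.2, -22.8, -1.7]
position: [0.5198, -0.1345, 0.0615]
ft_force: [3.4, -22.6, 6.0]
```

Run:
```python
from h import *
c=robot.get_calibration('wrist'); w=robot.grab_frame('wrist'); s=robot.grab_frame('side'); t=robot.grab_frame('top'); cv2.imwrite('pics/w21.png',w); cv2.imwrite('pics/s21.png',s); cv2.imwrite('pics/t21.png',t)
o=np.array([.5085,-.0577]);a=np.radians(186.9);R=np.array([[np.cos(a),np.sin(a)],[-np.sin(a),np.cos(a)]])
for n,im,cc,z in (('w',w,c,.0335),('s',s,robot.get_calibration('side'),.0335),('w z.05',w,c,.0505)):
  g=cv2.cvtColor(im,cv2.COLOR_BGR2GRAY)
  for xf in (25,15,5,-5):
    v=[]
    for y in np.arange(-60,50,2.0):
        P=o+R.T@np.array([xf,y])/1000; u,r=proj(cc,(*P,z)); u,r=int(round(u)),int(round(r)); v.append(int(g[r,u]) if 0<=u<512 and 0<=r<384 else -1)
    print(n,xf,v)
for n,im,cc in (('w',w,c),('s',s,robot.get_calibration('side')),('t',t,robot.get_calibration('top'))):
    h=cv2.cvtColor(im,cv2.COLOR_BGR2HSV); m=cv2.inRange(h,(5,130,70),(30,255,255)); k,l,st,ce=cv2.connectedComponentsWithStats(m)
    for i in range(1,k):
        if st[i,4]>5:
            P=(R@(onz(cc,*ce[i],.0435)[:2]-o)*1000).round(1)
            if abs(P).max()<130: print(n,st[i],P)
```

```text
w 25 [-1, -1, -1, -1, 87, 71, 89, 166, 202, 206, 205, 205, 205, 206, 206, 206, 208, 206, 208, 207, 210, 208, 208, 231, 255, 255, 255, 249, 233, 226, 218, 201, 189, 168, 179, 175, 255, 255, 255, 255, 255, 255, 255, 255, 255, 255, 255, 165, 159, 122, 203, 203, 202, 201, 198]
w 15 [-1, -1, 102, 95, 69, 63, 162, 184, 207, 204, 203, 206, 206, 206, 207, 208, 208, 207, 208, 206, 207, 208, 210, 230, 245, 247, 247, 245, 247, 199, 227, 216, 152, 138, 127, 129, 133, 133, 133, 202, 255, 255, 255, 255, 255, 255, 255, 164, 165, 188, 201, 198, 197, 197, 197]
w 5 [-1, 124, 103, 97, 69, 89, 151, 188, 206, 205, 206, 207, 204, 208, 207, 204, 207, 209, 207, 209, 207, 207, 208, 233, 245, 246, 247, 245, 247, 187, 226, 219, 151, 133, 124, 122, 123, 126, 124, 200, 255, 255, 255, 255, 255, 255, 255, 160, 162, 116, 112, 112, 112, 108, 105]
w -5 [146, 122, 102, 97, 69, 94, 166, 199, 205, 205, 206, 205, 205, 205, 207, 206, 207, 206, 206, 208, 208, 207, 209, 230, 243, 245, 246, 243, 247, 187, 223, 181, 146, 126, 113, 114, 114, 117, 114, 110, 170, 173, 172, 173, 174, 172, 169, 151, 150, 150, 148, 148, 144, 145, 1
[... 1490 characters left out ...]
 197]
w z.05 5 [-1, -1, -1, -1, -1, -1, -1, -1, 139, 117, 95, 73, 71, 151, 189, 206, 205, 205, 205, 205, 206, 206, 207, 205, 206, 208, 207, 206, 208, 242, 246, 246, 246, 244, 236, 183, 150, 129, 114, 117, 119, 118, 114, 173, 174, 172, 176, 172, 172, 159, 157, 158, 157, 155, 154]
w z.05 -5 [-1, -1, -1, -1, -1, -1, -1, 161, 143, 113, 95, 75, 73, 168, 190, 205, 206, 205, 205, 205, 206, 207, 206, 207, 206, 208, 205, 209, 206, 242, 244, 246, 247, 241, 221, 216, 146, 124, 106, 106, 107, 106, 103, 173, 164, 167, 167, 167, 165, 155, 148, 100, 99, 98, 95]
w [444 119   5  25  29] [55.2 -9.8]
s [204 221   5   2   7] [ 55.6 -65.1]
t [294 233   5   4  17] [57.6  3. ]
t [269 235   5   3  15] [ 52.6 -78.2]
```

The top view shows the banded tube's cap already in the tray (feeder y -78) and the plain one still in the stack (y +3). The plunger isn't fully in yet, so I'll push on.

```bash
python3 -m handwheel '[[-0.0003,0.003,0,0,0,0],[0,0,0,0,0,0],[0,0,0,0,0,0]]' | egrep 'pos|ft|rot'
python3 -m handwheel '[[-0.0003,0.003,0,0,0,0],[0,0,0,0,0,0],[0,0,0,0,0,0]]' | egrep 'pos|ft'
```

```text
position: [0.5198, -0.1343, 0.0615]
ee_rot: [-179.1, -0.5, -173.8]
ft_force: [4.5, -28.7, 3.3]
position: [0.5197, -0.1342, 0.0616]
ft_force: [4.7, -34.0, 1.2]
```

Run:
```python
from h import *
o=np.array([.5085,-.0577]);a=np.radians(186.9);R=np.array([[np.cos(a),np.sin(a)],[-np.sin(a),np.cos(a)]])
c0=dict(robot.get_calibration('wrist'))
for f,M in (('w10',np.load('w10.npy')),('w2',np.load('w2.npy')),('w21',np.array(c0['cam_to_world']))):
    c=dict(c0);c['cam_to_world']=M; im=cv2.imread(f'pics/{f}.png').astype(int)
    for xf in (45,40,35,30,25,20,10,0,-10,-20):
        row=''
        for y in np.arange(0,76,2.0):
            P=o+R.T@np.array([xf,y])/1000; u,r=proj(c,(*P,.04)); u,r=int(round(u)),int(round(r))
            if 0<=u<512 and 0<=r<384:
                p=im[r,u]; row+= 'C' if (p.mean()>150 and p[2]-p[0]>4) else ('W' if p.mean()>225 else ('g' if p.mean()>130 else '.'))
            else: row+='-'
        print(f,xf,row)
```

```text
w10 45 CCCCCCgggggggWgggCgg.ggggCg.ggg.......
w10 40 CCCCCCCCCWCgggCCCCCCCCCCCCCCCCg.......
w10 35 CCCCgWCCCCCCgCCCCCCCCCCCCCCCCCC.......
w10 30 CCgCCCCCCCCCCCCCCCCCCCCCCCCCCCC.......
w10 25 CCCgCCgCCCCCCCCCCCCCCCCCCCCCCCCg......
w10 20 gCCggCgCCCCCCCCCCCCCCCCCCCCCCCgggg....
w10 10 gCCgCCCCg.....ggggggg..CCCCCCCCggWWWg.
w10 0 gCCCCCCC..............gCCCCCCCWWCWWWgW
w10 -10 gCCgCCCC..............CCCCCCCCCggWWWg.
w10 -20 .gCCCCCggggggg..ggggg..CCCCCCCg..g.g..
w2 45 gCgggg.CCWgggWgggggggggggggggggg......
w2 40 ggggg..gCggCWCCCCCCCCCCCCCCCCCCg......
w2 35 ggggggg.CCCCCCCCCCCCCCCCCCCCCCgg......
w2 30 .....ggggCCCCCCCCCCCCCCCCCCCCCCg......
w2 25 gggggCCCCgWCCCCCCCCCCCCCCCCCCCCg......
w2 20 gggggCCCCCCCCCCCCCCCCCCCCCCCCCCgg.....
w2 10 ggggggCCCCggCgggggggggCCCCCCCCCgCWWWg.
w2 0 CCCCWCCCCggggggggggggggCCCCCCCCWCWWWWW
w2 -10 CCCCCCCCCg............CCCCCCCCgCgWWWW.
w2 -20 CCCCCCCCC.............gCCCCCCCCg.WWWg.
w21 45 ggggggCCg.gg....ggggggggggggggggggggg.
w21 40 gggggggWWCCCCWWWWWCg.ggggggggggggg....
w21 35 gCCCCCWWWWWWWWWWWWC.gggggggggggg......
w21 30 CCCCCCCWWWWWWWWWWCC.gggggggggggg......
w21 25 CCCCCCCWWWWWWWWWWWCg.gggggggggg.......
w21 20 CCCCCCWWWWWWWWWWWWC.gggggggggg...ggg..
w21 10 WWgCg......WWWWWWWC..g..........gggg..
w21 0 WWgCg......CCCCCCCCCCgCCCgg...........
w21 -10 WCgCg......CCCCCCCg...................
w21 -20 CgCgg......CCC........................
```

```bash
python3 -m handwheel '[[0.001,-0.009,0,0,0,0],[0,0,0.005,0,0,0],[0,0,0.005,0,0,0],[0,0,0.004,0,0,0],[0,0,0,0,0,0]]' | egrep 'time|pos|ft'
python3 -m handwheel '[[-0.0003,0.003,0,0,0,0],[0,0,0,0,0,0],[0,0,0,0,0,0]]' | egrep 'pos|ft|rot'
```

```text
time: 39.42
position: [0.5183, -0.1296, 0.0746]
ft_force: [-0.8, -6.2, 3.3]
position: [0.5183, -0.1293, 0.0746]
ee_rot: [-179.6, -0.6, -173.5]
ft_force: [-0.1, -12.1, 2.6]
```

Force is 6.2 N at 28-30 mm, then a hard stop, so the plunger is fully in. The fingertips had been catching something low before. Now I'll let it spring back.

```bash
python3 -m handwheel '[[0.0012,-0.01,0,0,0,0],[0.0012,-0.01,0,0,0,0],[0.0012,-0.01,0,0,0,0],[0.0012,-0.01,0,0,0,0],[0.0012,-0.01,0,0,0,0]]' | egrep 'pos|ft'
python3 -m handwheel '[[0.0012,-0.01,0,0,0,0],[0,0,0.03,0,0,0],[0,0,0.04,0,0,0],[0,0,0.04,0,0,0],[0,0,0,0,0,0]]' | egrep 'time|pos|ft'
python3 - <<'E'
from h import *
o=np.array([.5085,-.0577]);a=np.radians(186.9);R=np.array([[np.cos(a),np.sin(a)],[-np.sin(a),np.cos(a)]])
robot.grab_frame('top'); M=robot.get_calibration('wrist'); w=robot.grab_frame('wrist'); s=robot.grab_frame('side'); t=robot.grab_frame('top')
for n,x in zip('wst',(w,s,t)): cv2.imwrite(f'pics/{n}30.png',x)
for n,im,cc in (('w',w,M),('s',s,robot.get_calibration('side')),('t',t,robot.get_calibration('top'))):
    h=cv2.cvtColor(im,cv2.COLOR_BGR2HSV); m=cv2.inRange(h,(5,130,70),(30,255,255)); k,l,st,ce=cv2.connectedComponentsWithStats(m)
    for i in range(1,k):
        if st[i,4]>5:
            P=(R@(onz(cc,*ce[i],.0435)[:2]-o)*1000).round(1); Q=(R@(onz(cc,*ce[i],.02)[:2]-o)*1000).round(1)
            if abs(P).max()<130: print(n,st[i],'z43',P,'z20',Q)
im=w.astype(int)
for xf in (45,40,35,30,25,20,10,0,-10,-20):
    row=''
    for y in np.arange(-100,100,2.0):
        P=o+R.T@np.array([xf,y])/1000; u,r=proj(M,(*P,.04)); u,r=int(round(u)),int(round(r))
        if 0<=u<512 and 0<=r<384:
            p=im[r,u]; row+= 'C' if (p.mean()>150 and p[2]-p[0]>4) else ('W' if p.mean()>225 else ('g' if p.mean()>130 else '.'))
        else: row+='-'
    print(xf,row)
E
```

```text
position: [0.5247, -0.1741, 0.0741]
ft_force: [0.7, 0.3, -0.1]
time: 40.5
position: [0.5303, -0.1849, 0.1911]
ft_force: [1.1, 0.2, 0.0]
w [379 111   3  12  17] z43 [56.5 19.9] z20 [56.  10.2]
w [457 114  27  14 331] z43 [ 53.  -59.2] z20 [ 52.2 -76. ]
s [204 221   5   2   6] z43 [ 55.6 -65.4] z20 [ 56.  -88.5]
s [204 248   5   3  15] z43 [60.2 23.2] z20 [60.7  2.4]
t [294 233   5   4  17] z43 [56.9  2.5] z20 [58.   4.1]
t [269 234   5   4  16] z43 [ 52.3 -77.9] z20 [ 53.2 -77.9]
45 ..........gg...gCCgWggg..WWWWWWWWggggggggggggggWWWgggggggggCggggggWWWgggWWWggWWWWWggW..ggg..........
40 ..........g....WCCCCCCCCgWWWWWWWWgggggggWWgggggWWWgCggCCCCWCWWCWWWWWWWWWWWWWWWWWCCgWW..ggg..........
35 ..........g....WWWWWWWCCg..ggggggggggggggggggggggWgWWWWgCCWWWWWWWWWWWWWWWWWWWWWWWCgWWggggg..........
30 ..........g...CWWWWWWWCC...ggggggggggggggggggggggWWCWWCCCCWWWWWWWWWWWWWWWWWWWWWWCC.WW..ggg..........
25 ..........gg..CWWWWWWWCC...ggggggggggggggggggggggWgWWWCCCCWWWWWWWWWWWWWWWWWWWWWWCCggWg.ggg..........
20 ..........gg..CWWWWWWWCC..gggggggggggggggggggggggWgWWWCCCCWWWWWWWWWWWWWWWWWWWWWWWCggWggggg..........
10 ..........gg...gCCCCCCg...gggggggggggggggggggggggWgWWWCCCCCg.WWWWWWWWWWWgWWWWWWWCCWWWWggCgggg.......
0 ..........g....CCCWgCCg...gggggggggggggggggggggggWWWWCCCCCCgCgWWWWWWWWWWWCWWWWWWCWWWWWWWWgggg.......
-10 ..........g....gCCCCCCg...ggggggggggggggggggWggggWgWWWCCCCCggWWWWWWWWWWWgCWWWWWWCCWWWWggg.gg........
-20 ..........g....CCCCCgCg...ggggggggggggggggWWgWggg..CCCCCggCCggCgWWWWWWWWWgWWWWWWCCgWWW.gg...........
```

The plunger is back home. The banded tube lies in the tray at y about -78, and the plain one is down on the bed, level. Handing in.

```bash
python3 -m handwheel '[[0,0,0,0,0,0],[0,0,0,0,0,0],[0,0,0,0,0,0]]' | egrep 'time|ft'; python3 -c "
from workcell import robot
print(robot.job_done())"
```

```text
time: 40.95
ft_force: [-0.3, -0.0, 0.3]
the job is handed in; nothing more can be done
None
```

The job is handed in at 41 s: the banded tube is in the tray, the plain tube is in the feed position, and the plunger went fully in once and sprang back, though I had to take the plain tube out and reload it once because the banded one was knocked askew.

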